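# Fan the lever set in its carrying tray and snap the end block in

### The job

Pack the four flat levers with an eye in the open-ended carrying tray as a fanned row in order of length: the longest first, leaning on the rest rod with its eye end up over the rod, then each next shorter one lapped on the one before, eye end up, its plain end on the tray floor about 25 mm further towards the open end, all straight and centred. When the row lies let go and still, slide the black end block in from the open end along the tray floor until it is fully home and both spring catches click in behind it. Leave the fan as laid and the other things on the bench where they are.

Things in the scene. Friction and masses are not known exactly. Their poses are not given: they have to be found in the camera images.
- tray: fixed aluminium carrying tray, long x: from the closed head (x=-150 mm) to the open end (+155 mm), z up. Origin: centre of its underside on the bench. Floor top 4 mm up. Inner width 100 mm between 3 mm side walls, 30 mm high, that run from the head to x=+82
- tray_rod (a point): middle of the fixed round rest rod, 12 mm dia, that crosses the tray near its head (tray x=-115 mm), axis 22 mm above the bench; the first lever leans on it. Axes as the tray's
- tray_home (a point): on the tray floor under the middle of the fully home end block (tray x=+67 mm). The block then stands against stop lugs at both walls (faces at x=+52, 8 mm in from the walls, 18 mm high). Lips over both sides at x=+55 to +82 (9.5 mm inward, underside 24.5 mm above the floor) let it in only from the open end. Axes as the tray's
- tray_mouth (a point): on the bare floor apron at the open end (tray x=+138 mm): the end block can be set down here and slid towards -x. Flared guides 16 mm high widen the channel here from 103 to 115 mm between x=+125 and +150. Axes as the tray's
- catch_l (a joint): steel spring catch in the tray's +y wall, hinged at x=+116 mm, sloping inward to its tip at x=+85, 6 mm into the channel, 5 to 19 mm above the floor. 0 = sprung in (rest), grows to 0.36 rad as pushed outward; 2 to 3 N at the tip
- catch_r (a joint): the same in the tray's -y wall
- endblock_grip (a point): loose black plastic end block, 180 g: base 30 (its x) x 96 (y) x 22 mm high, with an upright finger bar in the middle, 28 (x) x 14 mm (y), its top 50 mm above the underside. This point is on the bar, 37 mm above the underside. Alike both ways round; fitted, its x lies along the tray's x. Sliding it in takes 3 to 8 N
- lever_a_mid (a point): longest lever of the set: flat dark steel bar 96 x 36 x 6 mm with a 12 mm round through hole (the eye) 14 mm from one end, lying flat. This point is its very centre, 3 mm above its underside; x points along it from the eye end to the plain end, z is normal to the flat faces (up at the start)
- lever_a_foot (a point): middle of the bottom edge of that 96 mm lever's plain end (48 mm from its centre along its x, at the underside)
- lever_b_mid (a point): second longest lever of the set: flat dark steel bar 86 x 36 x 6 mm with a 12 mm round through hole (the eye) 14 mm from one end, lying flat. This point is its very centre, 3 mm above its underside; x points along it from the eye end to the plain end, z is normal to the flat faces (up at the start)
- lever_b_foot (a point): middle of the bottom edge of that 86 mm lever's plain end (43 mm from its centre along its x, at the underside)
- lever_c_mid (a point): third longest lever of the set: flat dark steel bar 76 x 36 x 6 mm with a 12 mm round through hole (the eye) 14 mm from one end, lying flat. This point is its very centre, 3 mm above its underside; x points along it from the eye end to the plain end, z is normal to the flat faces (up at the start)
- lever_c_foot (a point): middle of the bottom edge of that 76 mm lever's plain end (38 mm from its centre along its x, at the underside)
- lever_d_mid (a point): shortest lever of the set: flat dark steel bar 66 x 36 x 6 mm with a 12 mm round through hole (the eye) 14 mm from one end, lying flat. This point is its very centre, 3 mm above its underside; x points along it from the eye end to the plain end, z is normal to the flat faces (up at the start)
- lever_d_foot (a point): middle of the bottom edge of that 66 mm lever's plain end (33 mm from its centre along its x, at the underside)
- blank: plain flat bar without an eye, 110 x 22 x 12 mm, lying flat; not part of the set, leave it. Origin: centre of its underside
- vblock: small steel V-block, 50 x 54 x 41 mm, loose; leave it. Origin: centre of its underside
- square: fitter's square lying flat: stock 100 x 20 x 14 mm along its x, blade 24 x 3 mm running out 140 mm along its y (9 mm high); leave it. Origin: underside, at the corner: stock x 0 to 100, y -10 to +10; blade x 0 to 24
- rule: folded wooden rule, 230 x 16 x 12 mm, lying along its x; leave it. Origin: centre of its underside
- wrench: open wrench 160 mm long, lying flat along its x, under 20 mm high; leave it
- oiler: oil can, 60 mm dia, with a thin spout up to 125 mm high; leave it. Origin: centre of its underside
- tin: open tin, 64 mm dia, 45 mm high; leave it. Origin: centre of its underside
- paste: small glass jar, 52 mm dia, 55 mm high; leave it. Origin: centre of its underside
Not all that is in view belongs to the job. Leave any pink look-alike of the part that bears lever_b_mid alone.

How it is judged (in metres and radians):
On the way, in this order (a step that is already met when the one before it is completed fails the run):
1. the four levers lie fanned in order of length, let go and at rest (y of lever_a_mid in the frame of tray between -0.012 and 0.012 m and angle between the y axis of each of lever_a_mid, lever_b_mid, lever_c_mid, lever_d_mid and the y axis of tray, either way round below 0.15 rad and y of lever_a_foot in the frame of tray between -0.016 and 0.016 m and z of lever_a_foot in the frame of tray between 0 and 0.009 m and angle between lever_a_mid's own x axis and vertical between 1.6708 and 2.0208 rad and linear speed of each of lever_a, lever_b, lever_c, lever_d below 0.02 m/s and x of lever_a_foot in the frame of tray between -0.062 and -0.026 m and y of lever_b_mid in the frame of tray between -0.012 and 0.012 m and y of lever_b_foot in the frame of tray between -0.016 and 0.016 m and z of lever_b_foot in the frame of tray between 0 and 0.009 m and angle between lever_b_mid's own x axis and vertical between 1.6708 and 2.0208 rad and x of lever_b_foot in the frame of lever_a_foot between 0.014 and 0.04 m and z of lever_b_foot in the frame of lever_a_foot between 0.001 and 0.02 m and y of lever_c_mid in the frame of tray between -0.012 and 0.012 m and y of lever_c_foot in the frame of tray between -0.016 and 0.016 m and z of lever_c_foot in the frame of tray between 0 and 0.009 m and angle between lever_c_mid's own x axis and vertical between 1.6708 and 2.0208 rad and x of lever_c_foot in the frame of lever_b_foot between 0.014 and 0.04 m and z of lever_c_foot in the frame of lever_b_foot between 0.001 and 0.02 m and y of lever_d_mid in the frame of tray between -0.012 and 0.012 m and y of lever_d_foot in the frame of tray between -0.016 and 0.016 m and z of lever_d_foot in the frame of tray between 0 and 0.009 m and angle between lever_d_mid's own x axis and vertical between 1.6708 and 2.0208 rad and x of lever_d_foot in the frame of lever_c_foot between 0.014 and 0.04 m and z of lever_d_foot in the frame of lever_c_foot between 0.001 and 0.02 m and contact force between the fingers and lever_a below 0.05 N and contact force between the fingers and lever_b below 0.05 N and contact force between the fingers and lever_c below 0.05 N and contact force between the fingers and lever_d below 0.05 N), for 0.2 s.
2. the end block's edges push both catches aside (value of joint each of catch_l, catch_r above 0.03 rad and (contact force between endblock and catch_l above 0.2 N or contact force between endblock and catch_r above 0.2 N)).
At the end, for the whole second after the job is handed in: Levers long to short from the head, eyes up, straight (0.15 rad), tilted 0.10-0.45 rad, centred within 12 mm; feet on the floor, the first 53 to 89 mm past the rod's axis, each next 14-40 mm on, over the last. End block on the floor within 3 mm of home (4 across), catches sprung in. Let go, at rest (all of step 1 and x of endblock_grip in the frame of tray between 0.064 and 0.07 m and y of endblock_grip in the frame of tray between -0.004 and 0.004 m and z of endblock_grip in the frame of tray between 0.037 and 0.045 m and angle between the x axis of endblock_grip and the x axis of tray, either way round below 0.08 rad and value of joint each of catch_l, catch_r below 0.04 rad and linear speed of endblock below 0.02 m/s and contact force between the fingers and endblock below 0.05 N); the robot touches nothing.
It fails at once if one of the other things on the bench is shoved more than 20 mm (distance of any of blank, vblock, square, rule, wrench, oiler, tin, paste from where it was at the start of the episode above 0.02 m).
It also fails if it takes over 72 s, if anything falls off the work surface, if the arm or the gripper's body presses on something with over 40 N, if the wrist force passes 120 N, or if a joint passes its speed limit or range.

### The arm

A 6-joint arm with a two-finger parallel gripper is mounted at the origin on the work surface. World frame = base frame: x ahead of the robot, y to its left, z up, the work surface at z = 0. Lengths are in mm, angles in rad, forces in N, time in s.
With the tool pointing down it reaches from about 300 to 850 mm from the base axis. Payload 4.2 kg.
Tool frame: the origin (TCP) lies at the very end of the fingers, on their centre line; the grasp point (between the pads) lies 19 mm behind it; z points along the fingers, y is the direction in which the jaws open and shut (so a half turn about z gives the same grasp; the last joint's range is limited). The gripper opens to 91 mm and grips with 3 to 60 N. Pads are 32 mm wide; open, the fingers measure 118 mm over their backs; the gripper's body (76 mm by 178 mm) begins 60 mm behind the grasp point.
Start: joints at [-1.147, 0.32, 1.565, -0, 1.257, -0.02], TCP at [246.897, -519.315, 188.476] pointing down, gripper open.
Joint ranges: [-3.11, 3.11], [-0.84, 2.01], [0.21, 2.61], [-1.34, 4.49], [0.05, 2.63], [-2.56, 2.56]. Speed limits (rad/s): [2.57, 2.57, 3.14, 3.14, 3.14, 3.14].

### API

Orientations are given as a 3x3 rotation matrix whose columns are the frame's x, y, z axes.
In Python, from cell import sense, optics, job gives the robot as it stands.
- The arm moves only by the tool arm_command, never from a script. Its argument "targets" is a list of rows, each a list of 3 entries, a list of its own where there are three numbers: the opening, from -1 (shut) to 1 (fully open), then the shift along the tool's x, y, z in units of 30 mm (1.0 is 30 mm), then the turn, a rotation vector about the tool's x, y, z in units of 5 degrees (1.0 is 5 degrees). In form: [[gripper, [tx, ty, tz], [rx, ry, rz]], ...]. A call has 1 to 10 rows; each row shifts and turns the commanded pose from where the row before left it, along the tool's axes as they then stand; what a row does not reach is not made up. A row lasts 1/12 s, in which the tool goes at most 41.7 mm and 7.16 degrees, less where a joint would pass 70% of its speed; a pose out of reach is approached as far as the arm can. A call is refused whole if a number of a shift passes 1 or a number of a turn 1, either way. A call with a gripper value outside its range is refused whole. The fingers move at their own pace and stop on an object; the grip force is fixed at half the most. Time passes only in rows, so rows that do not move let the fingers close. It gives the time, the measured TCP pose, the force and the opening at its end, in the units of the state.
- sense(): the state, without advancing time (a new reading comes with each control period).
- optics.get_image(name): name is "scene" or "top" or "wrist"; returns a dict with "img" (420x560x3 uint8, red, green, blue), "range_z" (420x560 float32, mm along the optical axis (not along the pixel's ray), 0 where there is no reading), "vertical_fov" (degrees; the focal length in pixels is half the picture's height over the tangent of half this angle, whatever the lens; pixels are square), "cx", "cy" (the principal point, pixels), "dist" ([k1, k2, p1, p2, k3] as OpenCV has them; the pictures are not rectified), "rvec" (rotation vector, rad) and "tvec" (3), from world to camera coordinates, as OpenCV has them; the wrist camera has in their place "mount" (4x4, takes a point from camera to tool coordinates, whose origin is the TCP and whose axes are the flange's). Camera axes: x right, y down, z forward; pixel columns grow to the right and rows downward; lengths in mm; the calibration is good to about 2 mm. A picture is of the moment at which its call begins: read the wrist's pose just before it.
- job.job_done(): hands the job in, once; it reports no verdict.
The state is a dict: "t": time; "qpos": joint angles; "dq": joint speeds; "joint_efforts": joint torques, N m; "eef_pos": TCP position; "eef_rot": TCP orientation; "force": force on the tool from outside, world axes, zero at the start; "moment": the same for the moment, N m; "gripper_width": finger opening in mm.
Only numpy, scipy, OpenCV 4.12 (cv2) and the standard library are available. Lean on these libraries where they do the work, as an engineer would, in place of code of your own. Each camera call takes 0.05 s, during which the arm holds its last target.

## Working session

There is one attempt and no reset: what is moved stays moved. The work goes in short steps, Python scripts to look and compute and a tool call to move; the robot and the scene stay as the last step left them, time stands still between calls to the robot, and variables do not carry over. Pictures are saved under pics/ and viewed, and the job is handed in when it is done.

Besides the shell and the picture viewer there is one more tool, called after "Call:" by a JSON object that holds its "name" and its "arguments", one argument or row to a line. arm_command: Moves the arm, as the interface text tells. Its arguments: {"type":"object","properties":{"targets":{"type":"array"}},"required":["targets"]}

```bash
ls; mkdir -p pics
cat > h.py <<'E'
import numpy as np,cv2
from cell import sense,optics,job
def K(d):
    f=210/np.tan(np.radians(d["vertical_fov"])/2)
    return np.array([[f,0,d["cx"]],[0,f,d["cy"]],[0,0,1.]])
def cam(name):
    s=sense(); d=optics.get_image(name)
    if name=="wrist":
        T=np.eye(4);T[:3,:3]=s["eef_rot"];T[:3,3]=s["eef_pos"]
        d["c2w"]=T@np.array(d["mount"])
    else:
        R,_=cv2.Rodrigues(np.array(d["rvec"],float));M=np.eye(4);M[:3,:3]=R;M[:3,3]=np.ravel(d["tvec"])
        d["c2w"]=np.linalg.inv(M)
    return d
def cloud(d):
    h,w=d["range_z"].shape
    uv=np.stack(np.meshgrid(np.arange(w),np.arange(h)),-1).reshape(-1,1,2).astype(np.float32)
    n=cv2.undistortPoints(uv,K(d),np.array(d["dist"],float)).reshape(h,w,2)
    z=d["range_z"]
    P=np.dstack([n[...,0]*z,n[...,1]*z,z])
    return P@d["c2w"][:3,:3].T+d["c2w"][:3,3]
def proj(d,P):
    M=np.linalg.inv(d["c2w"]);rv,_=cv2.Rodrigues(M[:3,:3])
    return cv2.projectPoints(np.array(P,float).reshape(-1,1,3),rv,M[:3,3],K(d),np.array(d["dist"],float))[0].reshape(-1,2)
def save(im,n): cv2.imwrite("pics/"+n+".png",cv2.cvtColor(im,cv2.COLOR_RGB2BGR))
E
python3 - <<'E'
from h import *
import pickle
for n in("scene","top","wrist"):
    d=cam(n);save(d["img"],n+"0");pickle.dump(d,open(n+"0.pkl","wb"))
    print(n,d["c2w"].round(2).tolist(),d["vertical_fov"])
s=sense();print(s)
E
```

```text
pics
scene [[0.77, 0.42, -0.49, 1000.22], [0.64, -0.49, 0.59, -637.66], [0.0, -0.76, -0.64, 754.29], [0.0, 0.0, 0.0, 1.0]] 49.87689527165233
top [[0.0, -1.0, 0.06, 394.32], [-1.0, -0.0, -0.01, 1.88], [0.01, -0.06, -1.0, 1173.1], [0.0, 0.0, 0.0, 1.0]] 48.347862484805766
wrist [[0.43, -0.87, -0.25, 315.69], [-0.9, -0.41, -0.12, -485.11], [-0.0, 0.27, -0.96, 384.26], [0.0, 0.0, 0.0, 1.0]] 66.02426060816016
{'t': 0.15, 'qpos': array([-1.14703018e+00,  3.20129474e-01,  1.56537949e+00, -4.68868072e-05,
        1.25738168e+00, -1.99968729e-02]), 'dq': array([-0.00023772, -0.00159991, -0.00421938, -0.00034571, -0.00088159,
       -0.0009583 ]), 'joint_efforts': array([ 3.96982214e-04, -4.12773907e+01, -2.32155257e+01,  7.27348239e-02,
        4.33780637e-02, -1.08765460e-04]), 'eef_pos': array([ 246.69349206, -518.94613129,  187.82987684]), 'eef_rot': array([[ 9.03136221e-01,  4.29353744e-01, -5.74385846e-04],
       [ 4.29354128e-01, -9.03135470e-01,  1.16483709e-03],
       [-1.86210635e-05, -1.29862150e-03, -9.99999157e-01]]), 'force': array([-0.13112343,  0.19211281,  0.3973765 ]), 'moment': array([ 0.0184149 ,  0.01693098, -0.0336961 ]), 'gripper_width': 91.40613977597644}
```

View pics/scene0.png

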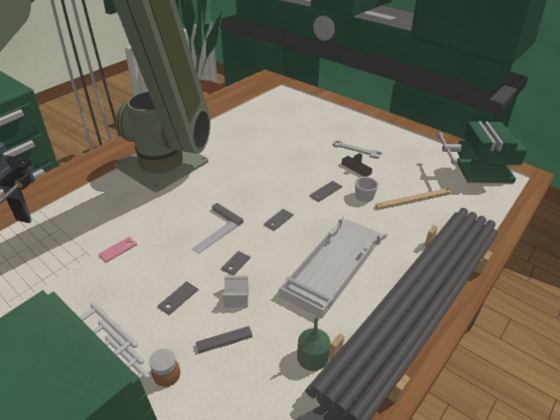

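View pics/top0.png

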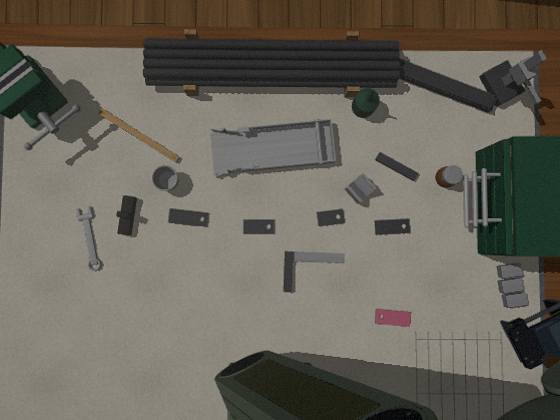

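View pics/wrist0.png

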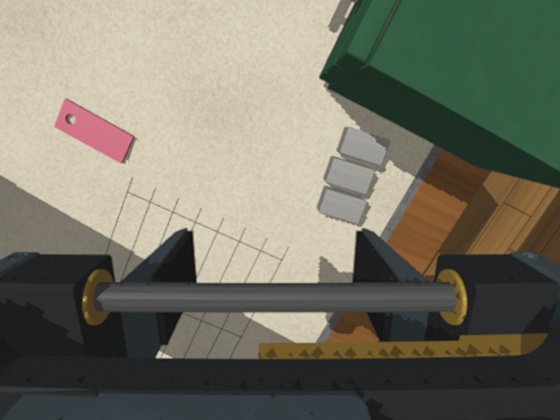

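Run:
```python
from h import *
import pickle
d=pickle.load(open("top0.pkl","rb"))
im=d["img"]
save(cv2.resize(im[100:250,100:300],None,fx=4,fy=4,interpolation=cv2.INTER_CUBIC),"cropL")
save(cv2.resize(im[100:250,250:450],None,fx=4,fy=4,interpolation=cv2.INTER_CUBIC),"cropR")
C=cloud(d)
hsv=cv2.cvtColor(im,cv2.COLOR_RGB2HSV)
print(C[300,200],C[227,392],C[160,260])
for u,v in [(188,217),(259,227),(330,217),(392,227)]:
    w=im[v-18:v+18,u-28:u+28].astype(int).sum(2)
    m=(w<260).astype(np.uint8)
    n,l,st,ce=cv2.connectedComponentsWithStats(m)
    k=l[18,24];
    if k==0:k=1+np.argmax(st[1:,4])
    ys,xs=np.where(l==k)
    P=C[ys+v-18,xs+u-28]
    r=cv2.minAreaRect(P[:,:2].astype(np.float32))
    print((u,v),len(xs),r,P[:,2].mean(), np.median(P[:,2]))
```

```text
[255.60551681 174.74624609  -2.03653687] [ 438.39339963 -302.77020988    6.36110595] [605.74732071  28.00303022   5.14879265]
(188, 217) 550 ((442.9432678222656, 125.83789825439453), (262.847900390625, 42.85255432128906), 77.84039306640625) 10.691352034040529 4.436638575709935
(259, 227) 417 ((438.3952331542969, 29.57742691040039), (32.80625534057617, 75.2240982055664), 0.3757370114326477) 4.228945482444493 4.416668102467156
(330, 217) 364 ((443.76947021484375, -86.99779510498047), (44.07192611694336, 198.58128356933594), 16.581018447875977) 14.156562875246859 4.876049709605695
(392, 227) 495 ((428.55474853515625, -172.8942108154297), (38.82553482055664, 354.06219482421875), 4.826668739318848) 11.704579474566227 4.991187144602009
```

View pics/cropL.png

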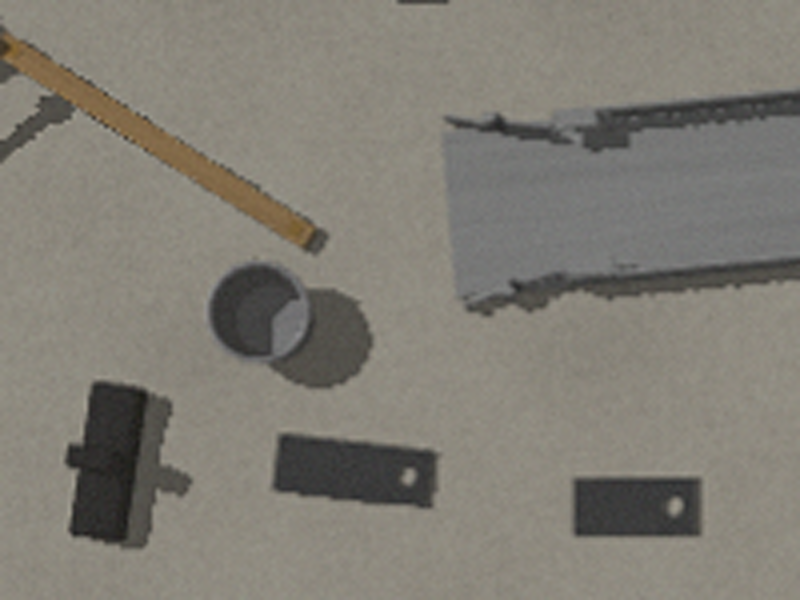

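View pics/cropR.png

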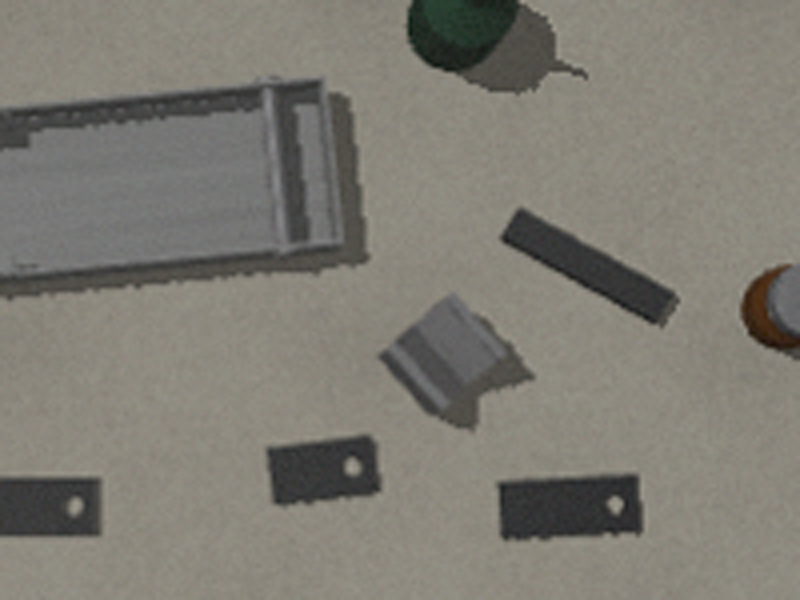

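```bash
cat >> h.py <<'E'
def onplane(d,uv,z):
    n=cv2.undistortPoints(np.array(uv,np.float32).reshape(-1,1,2),K(d),np.array(d["dist"],float)).reshape(-1,2)
    r=np.c_[n,np.ones(len(n))]@d["c2w"][:3,:3].T
    o=d["c2w"][:3,3]
    return o+r*((z-o[2])/r[:,2])[:,None]
def levers(d,thr=210,zt=6,amin=150,L=(96,86,76,66)):
    im=d["img"];m=((im.astype(int).max(2)<thr/3)).astype(np.uint8)
    n,l,st,ce=cv2.connectedComponentsWithStats(m)
    out=[]
    for k in range(1,n):
        if st[k,4]<amin or st[k,4]>40000: continue
        c,_=cv2.findContours((l==k).astype(np.uint8),cv2.RETR_CCOMP,cv2.CHAIN_APPROX_NONE)
        c0=max(c,key=len)
        P=onplane(d,c0.reshape(-1,2),zt)
        r=cv2.minAreaRect(P[:,:2].astype(np.float32))
        a,b=sorted(r[1])
        holes=[onplane(d,q.reshape(-1,2).mean(0),zt)[0,:2].round(1) for q in c if q is not c0 and len(q)>3]
        if 55<b<140 and 15<a<50:
            bx=cv2.boxPoints(r);e=[bx[1]-bx[0],bx[2]-bx[1]];e=max(e,key=np.linalg.norm)
            ang=np.degrees(np.arctan2(e[1],e[0]))%180
            out.append((np.round(ce[k]),np.round(r[0],1),round(b,1),round(a,1),round(ang,1),holes))
    return out
E
python3 - <<'E'
from h import *
import pickle
d=pickle.load(open("top0.pkl","rb"))
im=d["img"];print(im[227,385],im[240,330],im[222,392+20])
for o in levers(d):print(o)
C=cloud(d)
for z in [(25,45)]:
  m=(C[...,2]>z[0])&(C[...,2]<z[1]);m[:118]=0;m[180:]=0;m[:,:205]=0;m[:,345:]=0
  P=C[m];print(cv2.minAreaRect(P[:,:2].astype(np.float32)),len(P))
m=np.zeros_like(m);m[115:180,205:340]=1;m&=(C[...,2]>2.);P=C[m];print(cv2.minAreaRect(P[:,:2].astype(np.float32)))
E
```

```text
[49 52 51] [140 136 124] [143 138 128]
(array([534.,  66.]), array([ 840.5, -663.7]), 98.2, 46.2, np.float32(167.4), [array([ 804.3, -670.9]), array([ 815.9, -673.7]), array([ 841.7, -654.1]), array([ 849.4, -654.3]), array([ 854.6, -659.4]), array([ 859.7, -654.5]), array([ 863.6, -662.1]), array([ 872.7, -674.9])])
(array([396., 166.]), array([ 591.3, -315.5]), 110.0, 22.5, np.float32(61.1), [])
(array([127., 215.]), array([465. , 361.3]), 96.2, 42.8, np.float32(172.6), [])
(array([188., 217.]), array([459.8, 205.4]), 96.5, 34.7, np.float32(84.5), [array([456.8, 172.1])])
(array([330., 217.]), array([ 461.7, -149.5]), 65.1, 35.4, np.float32(97.4), [array([ 464.2, -167. ])])
(array([392., 227.]), array([ 439.5, -302.5]), 86.2, 35.6, np.float32(93.3), [array([ 441.5, -331.1])])
(array([258., 226.]), array([438.2,  30.8]), 72.4, 32.5, np.float32(90.3), [array([439.4,   6.4])])
(array([288., 271.]), array([327.1, -43.7]), 97.0, 21.1, np.float32(177.5), [])
((641.6731567382812, -16.903488159179688), (111.55056762695312, 276.82440185546875), 5.065348148345947) 567
((557.9521484375, -3.3749542236328125), (327.1837463378906, 339.6208190917969), 0.4400579333305359)
```

```bash
cat >> h.py <<'E'
from scipy.spatial.transform import Rotation as Ro
def Rh(head,tilt=0):
    """tool x along heading (deg), pointing down; tilt rad lowers tool x"""
    a=np.radians(head);x=np.array([np.cos(a),np.sin(a),0]);z=np.array([0,0,-1.]);y=np.cross(z,x)
    return np.c_[x,y,z]@Ro.from_rotvec([0,-tilt,0]).as_matrix()
def plan(p1,R1,g,p0=None,R0=None,step=27,n=None,dstep=4.9):
    s=sense()
    p=np.array(s["eef_pos"] if p0 is None else p0,float);R=np.array(s["eef_rot"] if R0 is None else R0)
    p1=np.array(p1,float)
    rv=Ro.from_matrix(R.T@R1).as_rotvec()
    if n is None:n=int(max(np.ceil(np.linalg.norm(p1-p)/step),np.ceil(np.degrees(np.linalg.norm(rv))/dstep),1))
    rows=[]
    ps=p.copy();Rs=R.copy()
    for k in range(1,n+1):
        tp=ps+(p1-ps)*k/n;tR=Rs@Ro.from_rotvec(rv*k/n).as_matrix()
        t=np.round(R.T@(tp-p)/30,2);w=np.round(np.degrees(Ro.from_matrix(R.T@tR).as_rotvec())/5,2)
        rows.append([g,(t+0.0).tolist(),(w+0.0).tolist()])
        p=p+R@(t*30);R=R@Ro.from_rotvec(np.radians(w*5)).as_matrix()
    for i in range(0,n,10):print(str(rows[i:i+10]).replace(" ",""))
    print("end",p.round(1),n)
    return p,R
E
python3 - <<'E'
from h import *
p,R=plan([590,-20,330],Rh(95),1)
E
```

```text
[[1,[0.73,-0.42,-0.2],[0.0,0.0,-0.58]],[1,[0.75,-0.39,-0.19],[0.0,0.0,-0.58]],[1,[0.76,-0.34,-0.2],[0.0,0.0,-0.58]],[1,[0.79,-0.31,-0.2],[0.0,0.0,-0.58]],[1,[0.8,-0.26,-0.19],[0.0,0.0,-0.58]],[1,[0.81,-0.23,-0.2],[0.0,0.0,-0.58]],[1,[0.82,-0.18,-0.2],[0.0,0.0,-0.58]],[1,[0.83,-0.15,-0.2],[0.0,0.0,-0.58]],[1,[0.83,-0.1,-0.19],[0.0,0.0,-0.58]],[1,[0.84,-0.06,-0.2],[0.0,0.0,-0.58]]]
[[1,[0.84,-0.01,-0.2],[0.0,-0.01,-0.58]],[1,[0.84,0.03,-0.19],[-0.01,0.0,-0.58]],[1,[0.84,0.07,-0.2],[0.0,0.0,-0.58]],[1,[0.83,0.11,-0.2],[0.0,0.0,-0.58]],[1,[0.83,0.15,-0.2],[0.0,0.0,-0.58]],[1,[0.82,0.2,-0.19],[0.0,0.0,-0.58]],[1,[0.81,0.23,-0.2],[0.0,0.0,-0.58]],[1,[0.79,0.28,-0.2],[0.0,0.0,-0.58]],[1,[0.78,0.32,-0.2],[0.0,0.0,-0.58]],[1,[0.76,0.35,-0.19],[0.0,0.0,-0.58]]]
[[1,[0.74,0.4,-0.2],[0.0,0.0,-0.58]],[1,[0.73,0.43,-0.2],[0.0,0.0,-0.58]],[1,[0.7,0.47,-0.2],[0.0,0.0,-0.57]],[1,[0.67,0.5,-0.2],[0.0,0.0,-0.58]]]
end [590.  -20.  330.1] 24
```

Call:
{"name": "arm_command", "arguments": {
  "targets": [
    [1,[0.73,-0.42,-0.2],[0,0,-0.58]],
    [1,[0.75,-0.39,-0.2],[0,0,-0.58]],
    [1,[0.76,-0.34,-0.2],[0,0,-0.58]],
    [1,[0.79,-0.31,-0.2],[0,0,-0.58]],
    [1,[0.8,-0.26,-0.2],[0,0,-0.58]],
    [1,[0.81,-0.23,-0.2],[0,0,-0.58]],
    [1,[0.82,-0.18,-0.2],[0,0,-0.58]],
    [1,[0.83,-0.15,-0.2],[0,0,-0.58]],
    [1,[0.83,-0.1,-0.2],[0,0,-0.58]],
    [1,[0.84,-0.06,-0.2],[0,0,-0.58]]
  ]
}}

```text
t: 0.98
eef_pos: [390.2, -310.1, 248.5]
eef_rot: [[0.58, 0.815, -0.0], [0.815, -0.58, 0.0], [-0.0, -0.0, -1.0]]
force: [0.3, -0.7, -0.4]
gripper_width: 91.2
```

Call:
{"name": "arm_command", "arguments": {
  "targets": [
    [1,[0.84,0,-0.2],[0,0,-0.58]],
    [1,[0.84,0.03,-0.2],[0,0,-0.58]],
    [1,[0.84,0.07,-0.2],[0,0,-0.58]],
    [1,[0.83,0.11,-0.2],[0,0,-0.58]],
    [1,[0.83,0.15,-0.2],[0,0,-0.58]],
    [1,[0.82,0.2,-0.2],[0,0,-0.58]],
    [1,[0.81,0.23,-0.2],[0,0,-0.58]],
    [1,[0.79,0.28,-0.2],[0,0,-0.58]],
    [1,[0.78,0.32,-0.2],[0,0,-0.58]],
    [1,[0.76,0.35,-0.2],[0,0,-0.58]]
  ]
}}

```text
t: 1.82
eef_pos: [533.4, -102.4, 308.4]
eef_rot: [[0.112, 0.994, -0.001], [0.994, -0.112, 0.0], [-0.0, -0.001, -1.0]]
force: [-0.1, -0.2, -0.1]
gripper_width: 91.3
```

Call:
{"name": "arm_command", "arguments": {
  "targets": [
    [1,[0.74,0.4,-0.2],[0,0,-0.58]],
    [1,[0.73,0.43,-0.2],[0,0,-0.58]],
    [1,[0.7,0.47,-0.2],[0,0,-0.57]],
    [1,[0.67,0.5,-0.2],[0,0,-0.58]],
    [1,[0,0,0],[0,0,0]],
    [1,[0,0,0],[0,0,0]]
  ]
}}

```text
t: 2.32
eef_pos: [590.7, -19.7, 331.8]
eef_rot: [[-0.088, 0.996, -0.001], [0.996, 0.088, -0.0], [-0.0, -0.001, -1.0]]
force: [-0.3, -0.2, -1.0]
gripper_width: 91.1
```

Run:
```python
from h import *
import pickle
d=cam("wrist");pickle.dump(d,open("w1.pkl","wb"));save(d["img"],"w1")
s=sense();print(s["t"],s["eef_pos"],s["qpos"],s["eef_rot"].round(3))
for o in levers(d,amin=400):print(o)
```

```text
2.3667 [590.1129523  -20.50694824 331.83136787] [-5.37829121e-02  2.97187346e-01  1.24476885e+00 -7.05273363e-04
  1.60099091e+00 -1.40852837e-01] [[-0.087  0.996 -0.001]
 [ 0.996  0.087 -0.001]
 [-0.001 -0.001 -1.   ]]
```

View pics/w1.png

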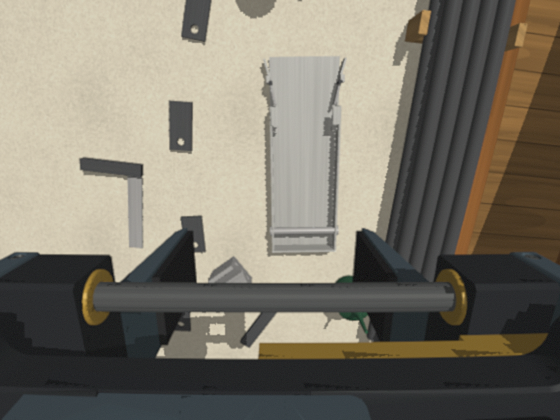

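Run:
```python
from h import *
import pickle
d=pickle.load(open("w1.pkl","rb"))
C=cloud(d);im=d["img"]
print("bench z",np.median(C[60:200,220:250,2]),"floor",np.median(C[130:200,285:320,2]))
T=pickle.load(open("top0.pkl","rb"));print("top bench",np.median(cloud(T)[240:300,210:270,2]))
v=(C[...,2]>27)&(C[...,2]<45);v[:,:255]=0;v[:,360:]=0;v[:95]=0;v[262:]=0
P=C[v];r=cv2.minAreaRect(P[:,:2].astype(np.float32));print(r,cv2.boxPoints(r),np.median(P[:,2]))
save(cv2.resize(im[45:265,245:365],None,fx=4.6,fy=2.7,interpolation=cv2.INTER_CUBIC),"w1c")
# guess pose, overlay
for o in levers(d,thr=260,amin=300):print(o)
```

```text
bench z 0.9864173968856562 floor 4.207894205333503
top bench -0.6187046012188375
((638.239013671875, -37.594078063964844), (108.72502899169922, 233.4934539794922), 5.937625885009766) [[ 572.0912    72.90274]
 [ 596.2451  -159.33804]
 [ 704.38684 -148.0909 ]
 [ 680.2329    84.14989]] 30.17520443232752
(array([196.,  18.]), array([455.5, 187.8]), 56.3, 34.3, np.float32(83.3), [array([454.2, 173.2])])
(array([180., 125.]), array([436.2,  31.9]), 73.2, 33.7, np.float32(90.3), [array([436.1,   8.3])])
(array([112., 167.]), array([322. , -43.4]), 103.0, 22.1, np.float32(178.1), [])
```

View pics/w1c.png

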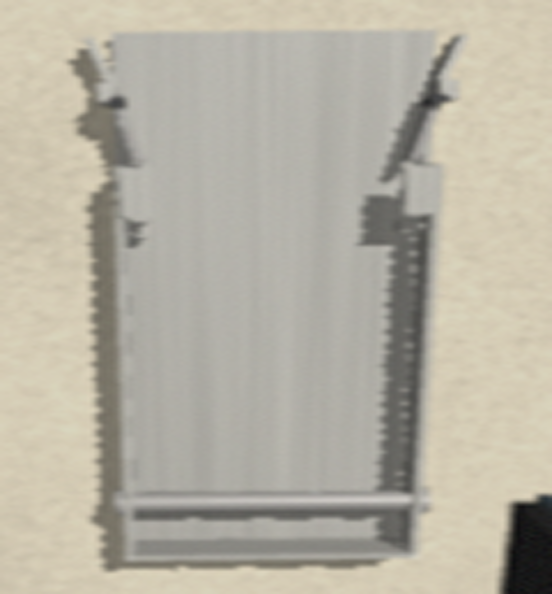

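```bash
cat >> h.py <<'E'
def trayfit(C,o,hd,zb):
    o=np.array(o,float)
    for it in range(4):
        a=np.radians(hd);u=np.array([np.cos(a),np.sin(a)]);v=np.array([-u[1],u[0]])
        q=C[...,:2]-o;X=q@u;Y=q@v;Z=C[...,2]-zb
        m=(Z>27)&(Z<33)&(X>-140)&(X<50)&(abs(abs(Y)-51.5)<5)
        s=np.sign(Y[m]);
        # Y = s*51.5 + b + k*X
        A=np.c_[np.ones(m.sum()),X[m],s];b=np.linalg.lstsq(A,Y[m],rcond=None)[0]
        mh=(Z>26)&(Z<33)&(abs(X+148.5)<6)&(abs(Y)<48)
        mr=(Z>25)&(Z<31)&(abs(X+115)<9)&(abs(Y)<48)
        dx=np.median(X[mh])+148.5 if mh.sum() else np.nan
        dr=np.median(X[mr])+115 if mr.sum() else np.nan
        ns=(s>0).sum(),(s<0).sum(),mh.sum(),mr.sum()
        if not np.isnan(dx): o=o+u*dx*0.7
        o=o+v*b[0];hd+=np.degrees(b[1])
    print("tray",o.round(1),round(hd,2),"halfw",b[2].round(1),"head",dx,"rod",dr,ns)
    return o,hd
E
python3 - <<'E'
from h import *
import pickle
d=pickle.load(open("w1.pkl","rb"))
o,h=trayfit(cloud(d),[634.7,-3.8],95.9,0)
T=pickle.load(open("top0.pkl","rb"));o2,h2=trayfit(cloud(T),[634.7,-3.8],95.9,-1)
def frame(o,h):
    a=np.radians(h);u=np.array([np.cos(a),np.sin(a)]);v=np.array([-u[1],u[0]]);return u,v
for dd,n,bx in((d,"ovw",(45,265,245,365)),(T,"ovt",(115,185,200,350))):
    k=5;y0,y1,x0,x1=bx
    u,v=frame(o,h)
    im=cv2.resize(dd["img"][y0:y1,x0:x1],None,fx=k if n=="ovt" else 5,fy=k if n=="ovt" else 2.7,interpolation=cv2.INTER_CUBIC)
    fy=k if n=="ovt" else 2.7
    for poly,z in(([(-150,53),(82,53),(82,-53),(-150,-53),(-150,53)],30),([(155,50),(155,-50)],4),([(-115,-50),(-115,50)],28)):
        P=[np.r_[o+u*a+v*b,z] for a,b in poly]
        q=proj(dd,P);q=((q-[x0,y0]+.5)*[k,fy]).astype(int)
        cv2.polylines(im,[q.reshape(-1,1,2)],False,(255,0,0),1)
    save(im,n)
E
```

```text
tray [634.5  -3.3] 95.99 halfw 51.0 head 0.015073986471179524 rod 0.3154891901622534 (np.int64(236), np.int64(254), np.int64(151), np.int64(345))
tray [638.9  -4.6] 95.89 halfw 51.4 head -0.02259431075270868 rod -0.33288132310445917 (np.int64(100), np.int64(107), np.int64(47), np.int64(135))
```

View pics/ovw.png

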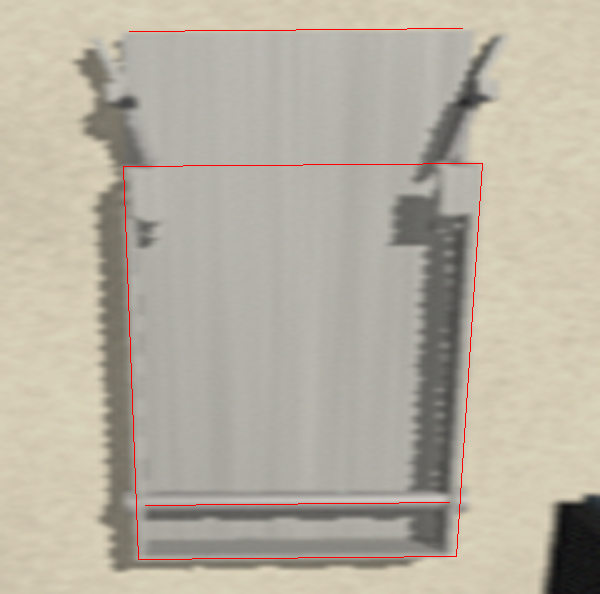

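View pics/ovt.png

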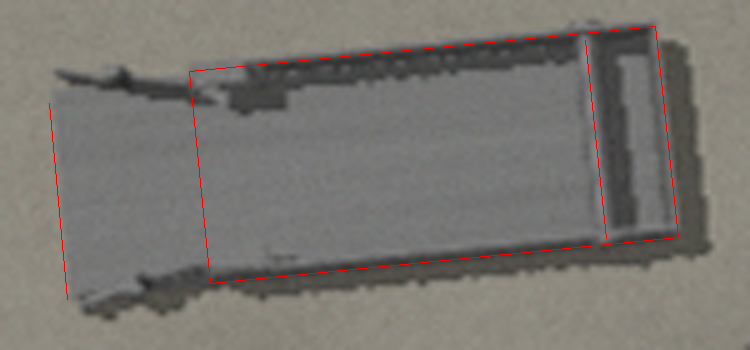

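Run:
```python
from h import *
p,R=plan([458,205,120],Rh(84.5),0.4,step=29)
```

```text
[[0.4,[0.66,-0.31,0.59],[0.0,0.0,0.17]],[0.4,[0.65,-0.32,0.59],[0.0,0.0,0.18]],[0.4,[0.64,-0.33,0.59],[0.0,0.0,0.17]],[0.4,[0.65,-0.34,0.58],[-0.01,0.0,0.18]],[0.4,[0.63,-0.35,0.59],[0.0,0.0,0.17]],[0.4,[0.63,-0.36,0.59],[0.0,0.0,0.18]],[0.4,[0.63,-0.37,0.59],[0.0,0.0,0.17]],[0.4,[0.62,-0.38,0.59],[0.0,0.0,0.18]],[0.4,[0.61,-0.39,0.59],[0.0,0.01,0.17]],[0.4,[0.61,-0.39,0.58],[0.0,0.0,0.18]]]
[[0.4,[0.6,-0.41,0.59],[0.0,0.0,0.17]],[0.4,[0.59,-0.42,0.59],[-0.01,0.0,0.18]]]
end [457.9 204.9 120. ] 12
```

Call:
{"name": "arm_command", "arguments": {
  "targets": [
    [0.4,[0.66,-0.31,0.59],[0,0,0.17]],
    [0.4,[0.65,-0.32,0.59],[0,0,0.18]],
    [0.4,[0.64,-0.33,0.59],[0,0,0.17]],
    [0.4,[0.65,-0.34,0.58],[0,0,0.18]],
    [0.4,[0.63,-0.35,0.59],[0,0,0.17]],
    [0.4,[0.63,-0.36,0.59],[0,0,0.18]],
    [0.4,[0.63,-0.37,0.59],[0,0,0.17]],
    [0.4,[0.62,-0.38,0.59],[0,0,0.18]],
    [0.4,[0.61,-0.39,0.59],[0,0,0.17]],
    [0.4,[0.61,-0.39,0.58],[0,0,0.18]]
  ]
}}

```text
t: 3.2
eef_pos: [479.3, 166.9, 155.2]
eef_rot: [[0.069, 0.998, -0.0], [0.998, -0.069, -0.001], [-0.001, -0.0, -1.0]]
force: [-0.2, 0.4, -0.1]
gripper_width: 63.7
```

Call:
{"name": "arm_command", "arguments": {
  "targets": [
    [0.4,[0.6,-0.41,0.59],[0,0,0.17]],
    [0.4,[0.59,-0.42,0.59],[0,0,0.18]],
    [0.4,[0,0,0],[0,0,0]],
    [0.4,[0,0,0],[0,0,0]],
    [0.4,[0,0,0],[0,0,0]]
  ]
}}

```text
t: 3.62
eef_pos: [459.2, 204.1, 121.4]
eef_rot: [[0.097, 0.995, 0.001], [0.995, -0.097, -0.0], [-0.0, 0.002, -1.0]]
force: [0.9, -0.5, 0.7]
gripper_width: 63.8
```

Run:
```python
from h import *
import pickle
d=cam("wrist");pickle.dump(d,open("w2.pkl","wb"));save(d["img"],"w2")
s=sense();print(s["t"],s["eef_pos"],s["eef_rot"].round(3))
for o in levers(d,thr=230,amin=600):print(o)
```

```text
3.6667 [459.54432568 204.16027714 121.64332121] [[ 0.097  0.995  0.002]
 [ 0.995 -0.097  0.   ]
 [ 0.     0.002 -1.   ]]
(array([261.,  27.]), array([461.5, 361. ]), 98.9, 39.3, np.float32(172.6), [])
(array([273., 191.]), array([457. , 207.8]), 94.1, 33.5, np.float32(83.5), [array([453.5, 175.1])])
```

View pics/w2.png

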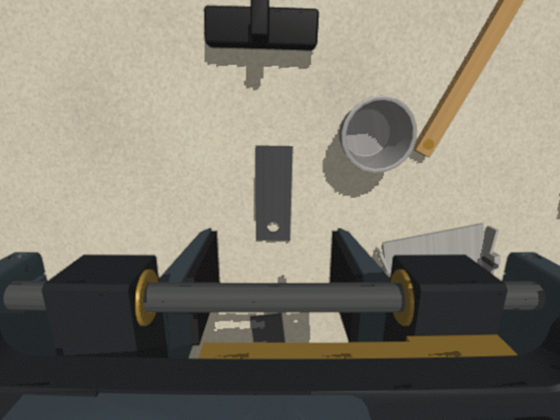

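Call:
{"name": "arm_command", "arguments": {
  "targets": [
    [0.4,[0.21,-0.09,0.8],[0,0,0.1]],
    [0.4,[0,0,0.8],[0,0,0]],
    [0.4,[0,0,0.8],[0,0,0]],
    [0.4,[0,0,0.8],[0,0,0]],
    [0.4,[0,0,0.5],[0,0,0]],
    [0.4,[0,0,0.2],[0,0,0]],
    [0.4,[0,0,0.1],[0,0,0]],
    [0.4,[0,0,0],[0,0,0]]
  ]
}}

```text
t: 4.33
eef_pos: [457.3, 211.2, 1.1]
eef_rot: [[0.106, 0.994, 0.001], [0.994, -0.106, 0.0], [0.0, 0.001, -1.0]]
force: [0.6, -0.4, 0.3]
gripper_width: 64.0
```

Call:
{"name": "arm_command", "arguments": {
  "targets": [
    [-1,[0,0,0],[0,0,0]],
    [-1,[0,0,0],[0,0,0]],
    [-1,[0,0,0],[0,0,0]],
    [-1,[0,0,0],[0,0,0]],
    [-1,[0,0,0],[0,0,0]]
  ]
}}

```text
t: 4.75
eef_pos: [456.6, 211.7, 1.1]
eef_rot: [[0.105, 0.994, 0.001], [0.994, -0.105, 0.0], [0.0, 0.001, -1.0]]
force: [0.4, -1.1, -0.7]
gripper_width: 33.7
```

```bash
cat >> h.py <<'E'
TO=np.array([636.5,-4.0]);TH=95.95
def fr():
    a=np.radians(TH);u=np.array([np.cos(a),np.sin(a)]);return u,np.array([-u[1],u[0]])
def t2w(x,y,z):
    u,v=fr();return np.r_[TO+u*x+v*y,z]
def w2t(P):
    u,v=fr();q=np.asarray(P)[...,:2]-TO;return np.stack([q@u,q@v,np.asarray(P)[...,2]],-1)
def place(L,foot,th,g,lift=0,y=0,h=1.1,fz=4):
    """TCP world for lever with TCP g mm plainward of centre, tip h above underside"""
    e=L/2-g
    x=foot-e*np.cos(th)+h*np.sin(th); z=fz+e*np.sin(th)+h*np.cos(th)
    return t2w(x,y,z+lift),Rh(TH,th)
E
python3 - <<'E'
from h import *
p,R=place(96,-44,.33,4,lift=60)
print(p)
a,b=plan([470,195,115],Rh(84),-1,step=29)
plan(p,R,-1,a,b,step=29)
E
```

```text
[645.33907364 -88.81004684  79.29853983]
[[-1,[-0.13,0.13,-0.95],[0.0,0.0,0.0]],[-1,[-0.12,0.12,-0.95],[0.01,0.0,0.0]],[-1,[-0.13,0.13,-0.95],[0.0,0.0,0.0]],[-1,[-0.13,0.13,-0.95],[0.0,0.0,0.0]]]
end [470.1 194.8 115.1] 4
[[-1,[-0.73,0.57,0.1],[-0.03,-0.31,-0.2]],[-1,[-0.74,0.55,0.12],[-0.04,-0.32,-0.2]],[-1,[-0.75,0.54,0.14],[-0.03,-0.31,-0.19]],[-1,[-0.75,0.53,0.17],[-0.03,-0.32,-0.2]],[-1,[-0.75,0.51,0.18],[-0.03,-0.31,-0.2]],[-1,[-0.76,0.5,0.21],[-0.04,-0.32,-0.2]],[-1,[-0.76,0.49,0.24],[-0.03,-0.31,-0.19]],[-1,[-0.76,0.47,0.25],[-0.03,-0.31,-0.2]],[-1,[-0.76,0.46,0.27],[-0.04,-0.32,-0.2]],[-1,[-0.77,0.44,0.3],[-0.03,-0.31,-0.2]]]
[[-1,[-0.76,0.43,0.32],[-0.03,-0.32,-0.19]],[-1,[-0.76,0.42,0.35],[-0.03,-0.31,-0.2]]]
end [645.4 -89.   79.2] 12
```

Call:
{"name": "arm_command", "arguments": {
  "targets": [
    [-1,[-0.13,0.13,-0.95],[0,0,0]],
    [-1,[-0.13,0.13,-0.95],[0,0,0]],
    [-1,[-0.13,0.13,-0.95],[0,0,0]],
    [-1,[-0.13,0.13,-0.95],[0,0,0]],
    [-1,[-0.73,0.57,0.1],[-0.03,-0.31,-0.2]],
    [-1,[-0.74,0.55,0.12],[-0.04,-0.32,-0.2]],
    [-1,[-0.75,0.54,0.14],[-0.03,-0.31,-0.2]],
    [-1,[-0.75,0.53,0.17],[-0.03,-0.32,-0.2]],
    [-1,[-0.75,0.51,0.18],[-0.03,-0.31,-0.2]],
    [-1,[-0.76,0.5,0.21],[-0.04,-0.32,-0.2]]
  ]
}}

```text
t: 5.58
eef_pos: [558.5, 51.5, 97.0]
eef_rot: [[0.0, 1.0, 0.009], [0.986, 0.002, -0.166], [-0.166, 0.009, -0.986]]
force: [0.2, 0.8, -0.7]
gripper_width: 0.5
```

Call:
{"name": "arm_command", "arguments": {
  "targets": [
    [-1,[-0.76,0.49,0.24],[-0.03,-0.31,-0.2]],
    [-1,[-0.76,0.47,0.25],[-0.03,-0.31,-0.2]],
    [-1,[-0.76,0.46,0.27],[-0.04,-0.32,-0.2]],
    [-1,[-0.77,0.44,0.3],[-0.03,-0.31,-0.2]],
    [-1,[-0.76,0.43,0.32],[-0.03,-0.32,-0.2]],
    [-1,[-0.76,0.42,0.35],[-0.03,-0.31,-0.2]],
    [-1,[0,0,0],[0,0,0]],
    [-1,[0,0,0],[0,0,0]]
  ]
}}

```text
t: 6.25
eef_pos: [645.5, -89.8, 78.2]
eef_rot: [[-0.099, 0.995, 0.032], [0.941, 0.104, -0.322], [-0.324, -0.002, -0.946]]
force: [0.4, -0.6, 0.6]
gripper_width: 0.7
```

Run:
```python
from h import *
import pickle
d=cam("wrist");pickle.dump(d,open("w3.pkl","wb"));save(d["img"],"w3")
s=sense();print(s["t"],s["eef_pos"],s["eef_rot"].round(3),s["gripper_width"],s["force"])
```

```text
6.3 [645.26616466 -89.13676091  78.52790084] [[-0.1    0.994  0.032]
 [ 0.941  0.105 -0.322]
 [-0.324 -0.002 -0.946]] 0.46091994879089077 [-0.07382207  0.33071601 -0.83651779]
```

View pics/w3.png

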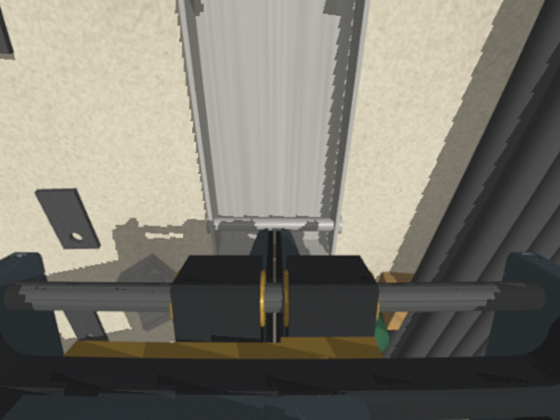

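Run:
```python
from h import *
import pickle
d=pickle.load(open("w3.pkl","rb"));trayfit(cloud(d),TO,TH,0)
d=cam("top");pickle.dump(d,open("top1.pkl","wb"));save(d["img"],"top1")
for o in levers(d):print(o)
d=cam("scene");save(d["img"],"scene1")
```

```text
tray [635.   -2.4] 95.84 halfw 51.2 head 0.0461938895248295 rod 0.958163297933794 (np.int64(1474), np.int64(1430), np.int64(13), np.int64(1108))
(array([539.,   2.]), array([1013., -665.]), 136.8, 15.6, np.float32(89.8), [])
(array([542., 109.]), array([ 736.2, -682.1]), 66.6, 45.3, np.float32(151.5), [])
(array([127., 215.]), array([465.6, 361.6]), 93.8, 41.9, np.float32(172.8), [array([438. , 373.7]), array([448. , 366.5]), array([455.4, 366.7]), array([485.3, 365. ]), array([491.6, 362.7]), array([500.3, 357.9]), array([501.5, 362.9]), array([505.3, 365.4]), array([507.8, 363. ])])
(array([393., 226.]), array([ 440.2, -302.6]), 86.7, 33.6, np.float32(93.6), [array([ 425.8, -277.7]), array([ 428.4, -292.8]), array([ 428.3, -287.8]), array([ 428.3, -280.3]), array([ 431. , -317.8]), array([ 433.4, -305.3]), array([ 433.4, -300.3]), array([ 433.4, -295.3]), array([ 433.4, -290.3]), array([ 433.3, -270.3]), array([ 438.4, -299.1]), array([ 438.3, -289.1]), array([ 437.7, -274.8]), array([ 437.5, -267.1]), array([ 440.9, -292.9]), array([ 440.7, -262.9]), array([ 443.5, -312.9]), array([ 443.3, -282.9]), array([ 443.3, -272.9]), array([ 443.2, -265.4]), array([ 441.5, -329.9]), array([ 446., -318.]), array([ 445.7, -262.9]), array([ 448.3, -288. ]), array([ 448.3, -283. ]), array([ 448.3, -273. ]), array([ 448.8, -268.5]), array([ 453.5, -310.5])])
(array([549., 263.]), array([ 352.5, -683.8]), 61.4, 49.0, np.float32(87.9), [])
```

View pics/top1.png

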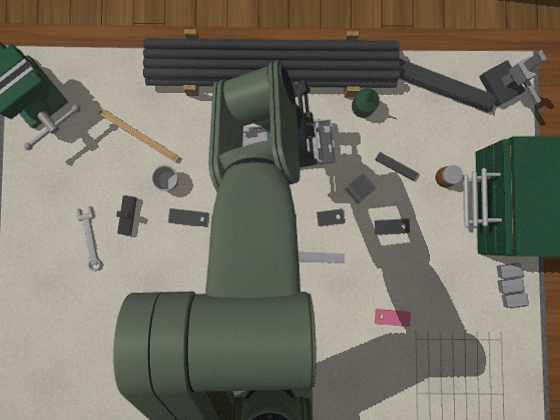

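View pics/scene1.png

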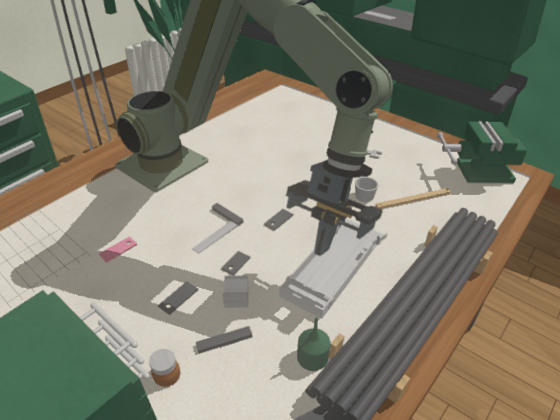

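Run:
```python
from h import *
import pickle
d=pickle.load(open("w2.pkl","rb"))
save(cv2.resize(d["img"][215:365,180:370],None,fx=4,fy=4,interpolation=cv2.INTER_CUBIC),"w2f")
M=np.array(d["mount"]);print(M.round(3))
# cloud in tool
dd=dict(d);dd["c2w"]=M;C=cloud(dd)
for v in (236,240,246,252,258,264,270,276):
    r=[]
    for u in range(185,365,1):
        P=C[v,u]
        if P[2]<8 and P[2]>-80: r.append((u,P.round(0).astype(int).tolist()))
    L=[x for x in r if x[0]<274];Rr=[x for x in r if x[0]>274]
    print(v,L[:1],L[-1:],Rr[:1],Rr[-1:])
```

```text
[[-1.00000e-03 -9.62000e-01 -2.73000e-01  7.79410e+01]
 [ 1.00000e+00 -1.00000e-03 -2.00000e-03 -8.27000e-01]
 [ 2.00000e-03 -2.73000e-01  9.62000e-01 -1.96525e+02]
 [ 0.00000e+00  0.00000e+00  0.00000e+00  1.00000e+00]]
236 [(196, [18, -42, -38])] [(217, [14, -33, -27])] [(332, [14, 31, -27])] [(352, [18, 40, -38])]
240 [(193, [18, -42, -45])] [(217, [12, -33, -29])] [(332, [12, 31, -28])] [(355, [18, 40, -45])]
246 [(187, [18, -43, -52])] [(218, [8, -33, -27])] [(331, [9, 30, -29])] [(361, [18, 41, -52])]
252 [(185, [19, -42, -60])] [(218, [4, -33, -26])] [(330, [4, 30, -27])] [(364, [19, 40, -61])]
258 [(185, [18, -40, -66])] [(218, [1, -33, -27])] [(330, [0, 31, -27])] [(364, [18, 39, -65])]
264 [(185, [18, -39, -71])] [(218, [-3, -33, -28])] [(330, [-3, 31, -28])] [(364, [19, 37, -73])]
270 [(185, [19, -37, -79])] [(219, [-7, -33, -27])] [(329, [-7, 30, -27])] [(364, [18, 35, -78])]
276 [(187, [17, -36, -80])] [(219, [-10, -33, -28])] [(329, [-11, 30, -28])] [(361, [17, 34, -80])]
```

View pics/w2f.png

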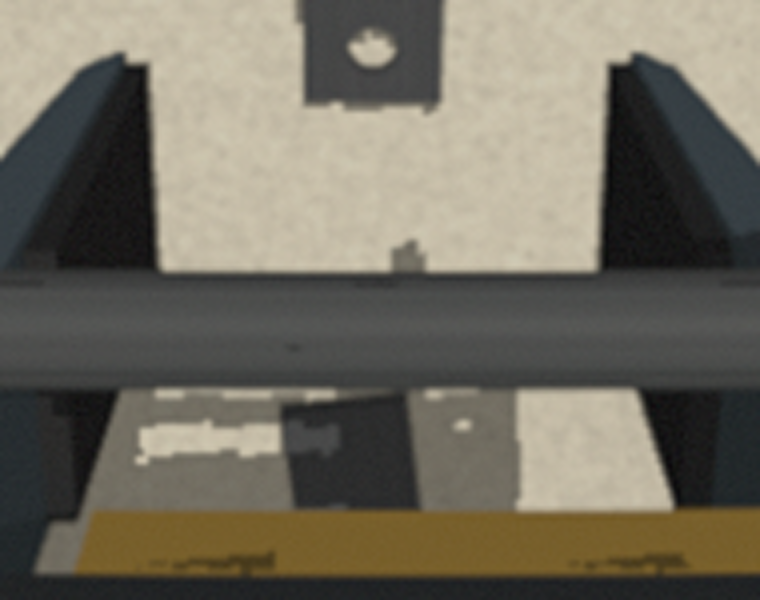

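Run:
```python
from h import *
import pickle
s=sense();d=cam("scene");C=cloud(d);im=d["img"]
T=(C-s["eef_pos"])@s["eef_rot"]
pt=proj(d,[s["eef_pos"],s["eef_pos"]-27*s["eef_rot"][:,2],s["eef_pos"]-60*s["eef_rot"][:,2]]);print(pt)
u,v=pt[0].astype(int)
m=(abs(T[...,0])<40)&(abs(T[...,1])<25)&(T[...,2]>-60)&(T[...,2]<6)
for a in range(-60,6,5):
    k=m&(T[...,2]>=a)&(T[...,2]<a+5)
    print(a,k.sum(),T[k].min(0).round(0) if k.sum() else "",T[k].max(0).round(0) if k.sum() else "")
c=cv2.resize(im[v-70:v+50,u-80:u+80],None,fx=5,fy=5,interpolation=cv2.INTER_CUBIC)
for p in pt:cv2.circle(c,tuple(((p-[u-80,v-70])*5).astype(int)),3,(255,0,0),-1)
save(c,"sc_f")
```

```text
[[319.01242408 262.46757462]
 [321.92470509 251.2109705 ]
 [325.57232084 237.06504615]]
-60 40 [-23. -13. -60.] [ 16.  10. -55.]
-55 35 [-20. -11. -55.] [ 14.  11. -50.]
-50 38 [-22. -13. -50.] [ 12.  10. -45.]
-45 30 [-21.  -9. -45.] [ 11.   9. -40.]
-40 30 [-21. -11. -40.] [ 12.   9. -35.]
-35 25 [-21. -11. -35.] [ 14.   8. -30.]
-30 15 [-21.  -8. -30.] [  4.   5. -25.]
-25 3 [-17.  -7. -24.] [-13.   3. -24.]
-20 0  
-15 0  
-10 0  
-5 0  
0 0  
5 0
```

View pics/sc_f.png

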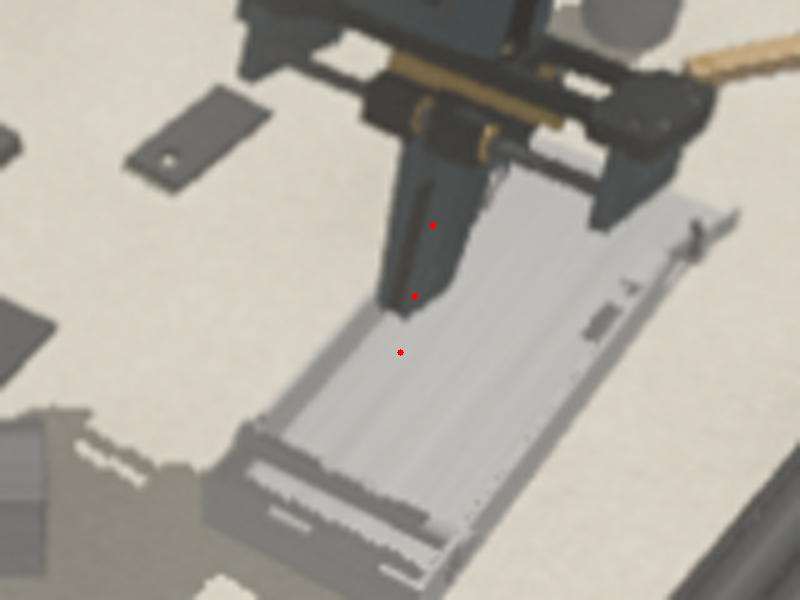

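Run:
```python
from h import *
T=cam("top")
p,R=plan([457.3,211,60],Rh(84),0.4,step=29)
```

```text
[[0.4,[0.79,-0.4,-0.22],[0.03,0.29,0.18]],[0.4,[0.78,-0.41,-0.19],[0.03,0.29,0.19]],[0.4,[0.79,-0.42,-0.18],[0.03,0.29,0.18]],[0.4,[0.78,-0.44,-0.15],[0.03,0.29,0.19]],[0.4,[0.77,-0.45,-0.14],[0.03,0.29,0.18]],[0.4,[0.78,-0.46,-0.11],[0.03,0.29,0.19]],[0.4,[0.77,-0.48,-0.09],[0.03,0.29,0.18]],[0.4,[0.76,-0.49,-0.07],[0.03,0.29,0.19]],[0.4,[0.75,-0.5,-0.05],[0.03,0.29,0.18]],[0.4,[0.75,-0.51,-0.03],[0.03,0.29,0.19]]]
[[0.4,[0.74,-0.52,-0.01],[0.03,0.29,0.18]],[0.4,[0.74,-0.54,0.01],[0.03,0.29,0.19]],[0.4,[0.72,-0.55,0.03],[0.03,0.29,0.18]]]
end [457.3 211.   59.9] 13
```

Call:
{"name": "arm_command", "arguments": {
  "targets": [
    [0.4,[0.79,-0.4,-0.22],[0.03,0.29,0.18]],
    [0.4,[0.78,-0.41,-0.19],[0.03,0.29,0.19]],
    [0.4,[0.79,-0.42,-0.18],[0.03,0.29,0.18]],
    [0.4,[0.78,-0.44,-0.15],[0.03,0.29,0.19]],
    [0.4,[0.77,-0.45,-0.14],[0.03,0.29,0.18]],
    [0.4,[0.78,-0.46,-0.11],[0.03,0.29,0.19]],
    [0.4,[0.77,-0.48,-0.09],[0.03,0.29,0.18]],
    [0.4,[0.76,-0.49,-0.07],[0.03,0.29,0.19]],
    [0.4,[0.75,-0.5,-0.05],[0.03,0.29,0.18]],
    [0.4,[0.75,-0.51,-0.03],[0.03,0.29,0.19]]
  ]
}}

```text
t: 7.33
eef_pos: [500.1, 142.6, 64.4]
eef_rot: [[0.057, 0.998, 0.002], [0.996, -0.057, -0.075], [-0.074, 0.007, -0.997]]
force: [0.2, 0.1, -0.7]
gripper_width: 63.3
```

Call:
{"name": "arm_command", "arguments": {
  "targets": [
    [0.4,[0.74,-0.52,0],[0.03,0.29,0.18]],
    [0.4,[0.74,-0.54,0],[0.03,0.29,0.19]],
    [0.4,[0.72,-0.55,0],[0.03,0.29,0.18]],
    [0.4,[0,0,0.9],[0,0,0]],
    [0.4,[0,0,0.9],[0,0,0]],
    [0.4,[0,0,0.5],[0,0,0]],
    [0.4,[0,0,0.3],[0,0,0]],
    [0.4,[0,0,0],[0,0,0]]
  ]
}}

```text
t: 8.0
eef_pos: [456.3, 210.1, -18.9]
eef_rot: [[0.104, 0.995, -0.003], [0.995, -0.104, -0.001], [-0.002, -0.003, -1.0]]
force: [0.1, -0.4, -0.1]
gripper_width: 63.9
```

Confirmed that the real fingertips end above the reported TCP: it goes below the bench without contact. I'll feel for the bench.

Call:
{"name": "arm_command", "arguments": {
  "targets": [
    [0.4,[0,0,0.15],[0,0,0]],
    [0.4,[0,0,0.03],[0,0,0]],
    [0.4,[0,0,0],[0,0,0]]
  ]
}}

```text
t: 8.25
eef_pos: [458.4, 210.5, -22.4]
eef_rot: [[0.105, 0.994, 0.001], [0.994, -0.105, 0.0], [0.001, 0.001, -1.0]]
force: [0.4, -0.6, -0.0]
gripper_width: 63.9
```

Call:
{"name": "arm_command", "arguments": {
  "targets": [
    [0.4,[0,0,0.05],[0,0,0]],
    [0.4,[0,0,0],[0,0,0]]
  ]
}}

```text
t: 8.42
eef_pos: [458.2, 210.4, -24.1]
eef_rot: [[0.105, 0.994, 0.001], [0.994, -0.105, 0.0], [0.0, 0.001, -1.0]]
force: [0.8, -0.9, 0.6]
gripper_width: 64.1
```

Call:
{"name": "arm_command", "arguments": {
  "targets": [
    [0.4,[0,0,0.03],[0,0,0]],
    [0.4,[0,0,0],[0,0,0]]
  ]
}}

```text
t: 8.58
eef_pos: [458.1, 210.4, -25.2]
eef_rot: [[0.105, 0.994, 0.001], [0.994, -0.105, 0.0], [0.0, 0.001, -1.0]]
force: [0.2, 0.3, 1.1]
gripper_width: 64.0
```

Call:
{"name": "arm_command", "arguments": {
  "targets": [
    [0.4,[0,0,0.03],[0,0,0]],
    [0.4,[0,0,0],[0,0,0]]
  ]
}}

```text
t: 8.75
eef_pos: [458.1, 210.4, -25.2]
eef_rot: [[0.105, 0.994, 0.001], [0.994, -0.105, 0.0], [0.0, 0.001, -1.0]]
force: [-2.0, -0.9, 8.9]
gripper_width: 63.7
```

Call:
{"name": "arm_command", "arguments": {
  "targets": [
    [0.4,[0,0,0.03],[0,0,0]],
    [0.4,[0,0,0],[0,0,0]]
  ]
}}

```text
t: 8.92
eef_pos: [458.1, 210.4, -25.2]
eef_rot: [[0.105, 0.994, 0.001], [0.994, -0.105, 0.0], [0.0, 0.001, -1.0]]
force: [-3.5, -2.7, 16.8]
gripper_width: 63.7
```

Call:
{"name": "arm_command", "arguments": {
  "targets": [
    [0.4,[0,0,-0.09],[0,0,0]],
    [-1,[0,0,0],[0,0,0]],
    [-1,[0,0,0],[0,0,0]],
    [-1,[0,0,0],[0,0,0]],
    [-1,[0,0,0],[0,0,0]],
    [-1,[0,0,0],[0,0,0]],
    [-1,[0,0,0],[0,0,0]]
  ]
}}

```text
t: 9.5
eef_pos: [457.6, 210.2, -24.9]
eef_rot: [[0.105, 0.994, -0.0], [0.994, -0.105, -0.0], [-0.0, -0.0, -1.0]]
force: [0.7, -0.9, -1.3]
gripper_width: 35.5
```

Call:
{"name": "arm_command", "arguments": {
  "targets": [
    [-1,[0,0,0],[0,0,0]],
    [-1,[0,0,-0.5],[0,0,0]],
    [-1,[0,0,-0.8],[0,0,0]],
    [-1,[0,0,-0.8],[0,0,0]],
    [-1,[0,0,0],[0,0,0]]
  ]
}}

```text
t: 9.92
eef_pos: [460.6, 211.6, 42.1]
eef_rot: [[0.105, 0.994, 0.007], [0.994, -0.105, 0.003], [0.004, 0.007, -1.0]]
force: [1.2, 0.5, -1.7]
gripper_width: 35.6
```

Run:
```python
from h import *
import pickle
d=cam("wrist");pickle.dump(d,open("w4.pkl","wb"));save(d["img"],"w4")
s=sense();print(s["eef_pos"],s["gripper_width"])
a,b=plan([490,170,110],Rh(87),-1,step=29)
p,R=place(96,-44,.33,3.5,lift=60,h=-24.9)
plan(p,R,-1,a,b,step=29)
```

```text
[459.37322185 211.07122708  40.2236653 ] 35.68995918389242
[[-1,[-0.42,0.39,-0.77],[0.02,-0.01,-0.2]],[-1,[-0.42,0.38,-0.78],[0.01,-0.01,-0.2]],[-1,[-0.43,0.37,-0.77],[0.02,-0.01,-0.21]]]
end [489.9 170.  109.9] 3
[[-1,[-0.79,0.52,0.17],[-0.03,-0.34,-0.16]],[-1,[-0.78,0.5,0.19],[-0.02,-0.35,-0.16]],[-1,[-0.79,0.49,0.22],[-0.03,-0.34,-0.16]],[-1,[-0.79,0.48,0.24],[-0.03,-0.34,-0.16]],[-1,[-0.79,0.47,0.26],[-0.02,-0.34,-0.16]],[-1,[-0.78,0.46,0.29],[-0.03,-0.35,-0.16]],[-1,[-0.78,0.45,0.32],[-0.03,-0.34,-0.17]],[-1,[-0.78,0.43,0.34],[-0.02,-0.34,-0.16]],[-1,[-0.78,0.42,0.36],[-0.03,-0.34,-0.16]],[-1,[-0.77,0.41,0.39],[-0.03,-0.35,-0.16]]]
[[-1,[-0.76,0.4,0.41],[-0.02,-0.34,-0.16]]]
end [646.2 -97.7  54.8] 11
```

View pics/w4.png

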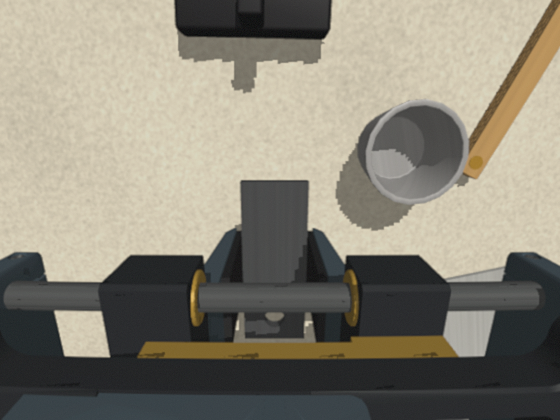

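```bash
cat >> h.py <<'E'
def inhand(d,uv,zt=-30.9):
    dd=dict(d);dd["c2w"]=np.array(d["mount"]);return onplane(dd,uv,zt)
E
python3 - <<'E'
from h import *
import pickle
d=pickle.load(open("w4.pkl","rb"))
print(inhand(d,[(275,181),(272,316),(272,338),(243,230),(307,230)]).round(1))
E
```

```text
[[ 45.8  -0.7 -30.9]
 [-35.1  -2.5 -30.9]
 [-50.6  -2.6 -30.9]
 [ 18.8 -18.1 -30.9]
 [ 18.8  16.6 -30.9]]
```

Call:
{"name": "arm_command", "arguments": {
  "targets": [
    [-1,[-0.42,0.39,-0.77],[0,0,-0.2]],
    [-1,[-0.42,0.38,-0.78],[0,0,-0.2]],
    [-1,[-0.43,0.37,-0.77],[0,0,-0.2]],
    [-1,[-0.79,0.52,0.17],[-0.03,-0.34,-0.16]],
    [-1,[-0.78,0.5,0.19],[-0.02,-0.35,-0.16]],
    [-1,[-0.79,0.49,0.22],[-0.03,-0.34,-0.16]],
    [-1,[-0.79,0.48,0.24],[-0.03,-0.34,-0.16]],
    [-1,[-0.79,0.47,0.26],[-0.02,-0.34,-0.16]],
    [-1,[-0.78,0.46,0.29],[-0.03,-0.35,-0.16]],
    [-1,[-0.78,0.45,0.32],[-0.03,-0.34,-0.17]]
  ]
}}

```text
t: 10.8
eef_pos: [587.4, -2.2, 70.7]
eef_rot: [[-0.046, 0.999, 0.013], [0.977, 0.048, -0.209], [-0.21, 0.003, -0.978]]
force: [0.5, 0.7, -1.4]
gripper_width: 35.9
```

Call:
{"name": "arm_command", "arguments": {
  "targets": [
    [-1,[-0.78,0.43,0.34],[-0.02,-0.34,-0.16]],
    [-1,[-0.78,0.42,0.36],[-0.03,-0.34,-0.16]],
    [-1,[-0.77,0.41,0.39],[-0.03,-0.35,-0.16]],
    [-1,[-0.76,0.4,0.41],[-0.02,-0.34,-0.16]],
    [-1,[0,0,0],[0,0,0]],
    [-1,[0,0,0],[0,0,0]],
    [-1,[0,0,0],[0,0,0]]
  ]
}}

```text
t: 11.38
eef_pos: [643.4, -98.0, 51.4]
eef_rot: [[-0.098, 0.995, 0.03], [0.941, 0.102, -0.321], [-0.323, -0.003, -0.947]]
force: [0.5, 1.3, -1.8]
gripper_width: 35.8
```

Run:
```python
from h import *
import pickle
d=cam("wrist");pickle.dump(d,open("w5.pkl","wb"));save(d["img"],"w5")
s=sense();print(s["t"],s["eef_pos"],s["gripper_width"],s["force"])
trayfit(cloud(d),TO,TH,0)
```

```text
11.4333 [643.66855311 -97.74383853  52.07023576] 35.63223494368432 [-0.75899514 -0.48264391 -0.90779219]
tray [635.2  -4.1] 95.82 halfw 51.1 head nan rod 3.26553714713377 (np.int64(1740), np.int64(1776), np.int64(0), np.int64(225))
```

View pics/w5.png

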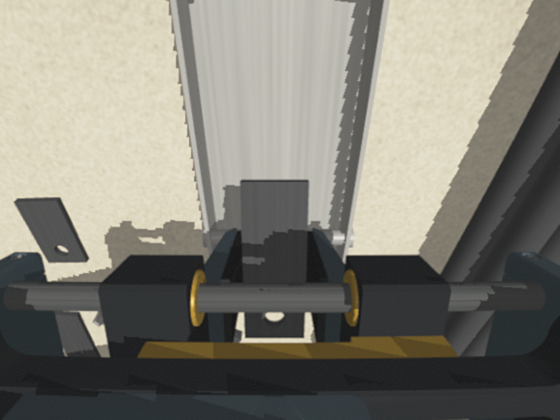

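```bash
sed -i 's/^TO=.*/TO=np.array([635.6,-3.2]);TH=95.85/' h.py
python3 - <<'E'
from h import *
p,R=place(96,-44,.33,2.3,lift=12,h=-24.9);a,b=plan(p,R,-1,step=20)
p,R=place(96,-44,.33,2.3,lift=1,h=-24.9);plan(p,R,-1,a,b,step=6)
E
```

```text
[[-1,[0.16,0.02,0.47],[-0.01,0.0,0.01]],[-1,[0.15,0.02,0.48],[0.0,-0.01,0.0]],[-1,[0.16,0.02,0.47],[-0.01,0.0,0.01]]]
end [645.4 -98.    7.2] 3
[[-1,[0.06,0.0,0.17],[0.0,0.0,0.0]],[-1,[0.06,0.0,0.18],[0.0,0.0,0.0]]]
end [645.4 -98.   -3.9] 2
```

Call:
{"name": "arm_command", "arguments": {
  "targets": [
    [-1,[0.16,0.02,0.47],[0,0,0]],
    [-1,[0.15,0.02,0.48],[0,0,0]],
    [-1,[0.16,0.02,0.47],[0,0,0]],
    [-1,[0.06,0,0.17],[0,0,0]],
    [-1,[0.06,0,0.18],[0,0,0]],
    [-1,[0,0,0],[0,0,0]],
    [-1,[0,0,0],[0,0,0]]
  ]
}}

```text
t: 12.02
eef_pos: [646.7, -98.4, -2.5]
eef_rot: [[-0.098, 0.995, 0.034], [0.941, 0.103, -0.322], [-0.324, 0.0, -0.946]]
force: [-1.0, -0.8, -0.9]
gripper_width: 35.6
```

Call:
{"name": "arm_command", "arguments": {
  "targets": [
    [-1,[0.02,0,0.06],[0,0,0]],
    [-1,[0,0,0],[0,0,0]],
    [-1,[0,0,0],[0,0,0]]
  ]
}}

```text
t: 12.27
eef_pos: [646.7, -98.8, -4.4]
eef_rot: [[-0.097, 0.995, 0.034], [0.941, 0.103, -0.322], [-0.324, 0.001, -0.946]]
force: [0.8, -0.2, -1.6]
gripper_width: 35.7
```

Call:
{"name": "arm_command", "arguments": {
  "targets": [
    [0.1,[0,0,0],[0,0,0]],
    [0.1,[0,0,0],[0,0,0]],
    [0.1,[0,0,0],[0,0,0]],
    [0.1,[0,0,0],[0,0,0]],
    [0.1,[0,0,-0.3],[0,0,0]],
    [0.1,[0,0,-0.8],[0,0,0]],
    [0.1,[0,0,-0.9],[0,0,0]],
    [0.1,[0,0,-0.9],[0,0,0]],
    [0.1,[0,0,-0.6],[0,0,0]],
    [0.1,[0,0,0],[0,0,0]]
  ]
}}

```text
t: 13.1
eef_pos: [646.0, -63.6, 99.7]
eef_rot: [[-0.096, 0.995, 0.042], [0.941, 0.104, -0.322], [-0.324, 0.009, -0.946]]
force: [0.3, 0.1, 0.4]
gripper_width: 50.2
```

Run:
```python
from h import *
import pickle
d=cam("wrist");pickle.dump(d,open("w6.pkl","wb"));save(d["img"],"w6")
s=sense();print(s["t"],s["eef_pos"],s["gripper_width"],s["force"])
trayfit(cloud(d),TO,TH,0)
```

```text
13.15 [644.59477748 -64.12614631  97.30277662] 50.48771102202376 [ 0.23130977  0.69085212 -0.50501506]
tray [635.   -2.9] 95.91 halfw 51.2 head 0.01112861691817102 rod 1.2462095637166613 (np.int64(970), np.int64(919), np.int64(449), np.int64(472))
```

View pics/w6.png

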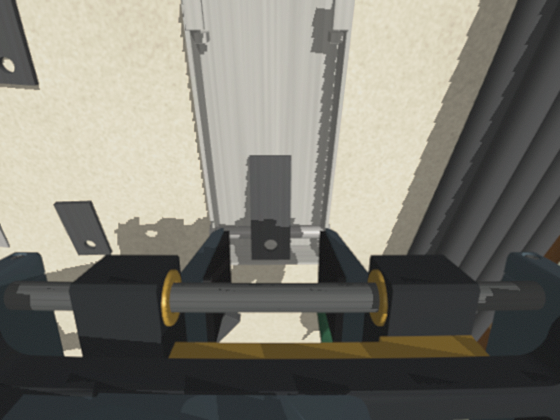

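```bash
cat >> h.py <<'E'
def fan(d,box,thr=75):
    C=cloud(d);T=w2t(C);x0,y0,x1,y1=box
    m=np.zeros(C.shape[:2],bool);m[y0:y1,x0:x1]=d["img"][y0:y1,x0:x1].max(2)<thr
    Q=T[m];Q=Q[(abs(Q[:,1])<30)]
    return Q
E
python3 - <<'E'
from h import *
import pickle
d=pickle.load(open("w6.pkl","rb"))
Q=fan(d,(245,150,297,262),90)
A=np.c_[Q[:,0],np.ones(len(Q))];k=np.linalg.lstsq(A,Q[:,2],rcond=None)[0]
print("tilt",np.arctan(-k[0]),"x",np.percentile(Q[:,0],[0.5,2,98,99.5]),"resid",(Q[:,2]-A@k).std())
for lo,hi in((-130,-110),(-100,-80),(-70,-50)):
    q=Q[(Q[:,0]>lo)&(Q[:,0]<hi)];print(np.percentile(q[:,1],[2,98]).round(1),q[:,2].mean().round(1))
E
```

```text
tilt -0.06106281485511724 x [-147.63147119 -133.09940631  -43.40680016  -42.64281252] resid 16.206359573056115
[-17.2  17.5] 36.2
[-12.   17.1] 27.4
[ 8.9 16.9] 16.2
```

Run:
```python
from h import *
plan([438.5,-300,70],Rh(93.3),0.4,step=29)
```

```text
[[0.4,[-0.59,-0.7,0.28],[0.01,0.34,0.05]],[0.4,[-0.59,-0.69,0.27],[0.02,0.35,0.04]],[0.4,[-0.61,-0.69,0.25],[0.01,0.34,0.05]],[0.4,[-0.62,-0.69,0.23],[0.01,0.34,0.05]],[0.4,[-0.62,-0.68,0.22],[0.02,0.35,0.05]],[0.4,[-0.64,-0.68,0.2],[0.01,0.34,0.04]],[0.4,[-0.64,-0.68,0.17],[0.01,0.35,0.05]],[0.4,[-0.66,-0.68,0.16],[0.02,0.34,0.05]],[0.4,[-0.66,-0.67,0.14],[0.01,0.34,0.04]],[0.4,[-0.66,-0.67,0.13],[0.01,0.35,0.05]]]
[[0.4,[-0.67,-0.67,0.1],[0.02,0.34,0.05]]]
end [ 438.5 -299.9   69.9] 11
```

Call:
{"name": "arm_command", "arguments": {
  "targets": [
    [0.4,[-0.59,-0.7,0.28],[0,0.34,0.05]],
    [0.4,[-0.59,-0.69,0.27],[0.02,0.35,0.04]],
    [0.4,[-0.61,-0.69,0.25],[0.01,0.34,0.05]],
    [0.4,[-0.62,-0.69,0.23],[0.01,0.34,0.05]],
    [0.4,[-0.62,-0.68,0.22],[0.02,0.35,0.05]],
    [0.4,[-0.64,-0.68,0.2],[0.01,0.34,0.04]],
    [0.4,[-0.64,-0.68,0.17],[0.01,0.35,0.05]],
    [0.4,[-0.66,-0.68,0.16],[0.02,0.34,0.05]],
    [0.4,[-0.66,-0.67,0.14],[0.01,0.34,0.04]],
    [0.4,[-0.66,-0.67,0.13],[0.01,0.35,0.05]]
  ]
}}

```text
t: 13.98
eef_pos: [453.4, -279.8, 69.3]
eef_rot: [[-0.061, 0.998, -0.003], [0.998, 0.06, -0.027], [-0.027, -0.005, -1.0]]
force: [0.3, -0.3, -0.3]
gripper_width: 63.9
```

Call:
{"name": "arm_command", "arguments": {
  "targets": [
    [0.4,[-0.67,-0.67,0.1],[0.02,0.34,0.05]],
    [0.4,[0,0,0],[0,0,0]],
    [0.4,[0,0,0],[0,0,0]],
    [0.4,[0,0,0],[0,0,0]]
  ]
}}

```text
t: 14.32
eef_pos: [436.0, -300.2, 67.3]
eef_rot: [[-0.056, 0.998, -0.006], [0.998, 0.056, 0.001], [0.001, -0.006, -1.0]]
force: [0.2, 1.0, 0.3]
gripper_width: 63.7
```

```bash
cat >> h.py <<'E'
def look(n,thr=230,amin=600):
    d=cam("wrist");save(d["img"],n);s=sense()
    print(s["t"],s["eef_pos"].round(1),s["eef_rot"][:,0].round(3),s["gripper_width"].round(1),s["force"].round(1))
    for t in (thr,):
        for o in levers(d,thr=t,amin=amin):print(o)
    import pickle;pickle.dump(d,open(n+".pkl","wb"))
    return d
E
python3 - <<'E'
from h import *
look("w7")
E
```

```text
Traceback (most recent call last):
  File "h.py", line 108, in look
    print(s["t"],s["eef_pos"].round(1),s["eef_rot"][:,0].round(3),s["gripper_width"].round(1),s["force"].round(1))
                                                                  ^^^^^^^^^^^^^^^^^^^^^^^^
AttributeError: 'float' object has no attribute 'round'
```

View pics/w7.png

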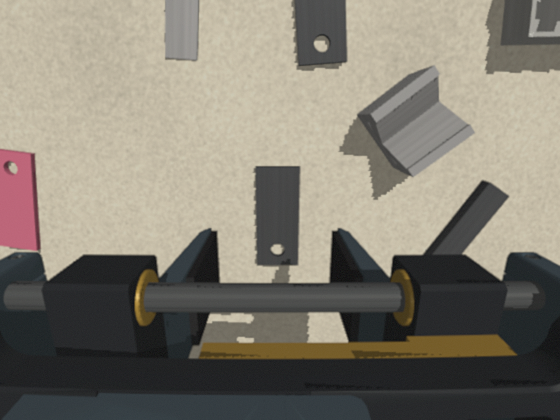

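```bash
sed -i 's/s\["gripper_width"\].round(1)/round(float(s["gripper_width"]),1)/' h.py
python3 - <<'E'
from h import *
look("w7b")
E
```

```text
14.4167 [ 436.8 -299.5   67.7] [-0.058  0.998  0.001] 63.7 [ 0.3 -1.4  0.7]
(array([276., 214.]), array([ 436.9, -302.7]), 85.1, 34.1, np.float32(93.1), [array([ 438.6, -330.7])])
```

Call:
{"name": "arm_command", "arguments": {
  "targets": [
    [0.4,[-0.05,0.02,0.9],[0,0,0]],
    [0.4,[0,0,0.9],[0,0,0]],
    [0.4,[0,0,0.8],[0,0,0]],
    [0.4,[0,0,0.4],[0,0,0]],
    [0.4,[0,0,0.05],[0,0,0]],
    [0.4,[0,0,0],[0,0,0]],
    [0.4,[0,0,0],[0,0,0]]
  ]
}}

```text
t: 15.0
eef_pos: [437.4, -301.1, -23.4]
eef_rot: [[-0.058, 0.998, -0.005], [0.998, 0.058, -0.0], [0.0, -0.005, -1.0]]
force: [-0.1, 0.5, 0.6]
gripper_width: 64.2
```

Call:
{"name": "arm_command", "arguments": {
  "targets": [
    [-1,[0,0,0.03],[0,0,0]],
    [-1,[0,0,0],[0,0,0]],
    [-1,[0,0,0],[0,0,0]],
    [-1,[0,0,0],[0,0,0]],
    [-1,[0,0,0],[0,0,0]],
    [-1,[0,0,0],[0,0,0]],
    [-1,[0,0,0],[0,0,0]]
  ]
}}

```text
t: 15.58
eef_pos: [437.0, -302.1, -24.1]
eef_rot: [[-0.056, 0.998, -0.004], [0.998, 0.056, -0.0], [-0.0, -0.004, -1.0]]
force: [0.7, 0.4, 1.8]
gripper_width: 35.5
```

Run:
```python
from h import *
s=sense();print(s["eef_pos"],s["gripper_width"])
a,b=plan([450,-290,110],Rh(93.3),-1,step=29)
p,R=place(86,-18,.31,1.5,lift=50,h=-24.5)
plan(p,R,-1,a,b,step=29)
```

```text
[ 436.98574215 -302.06441979  -24.11716705] 35.503844900966484
[[-1,[0.08,0.09,-0.89],[-0.01,0.0,0.0]],[-1,[0.07,0.09,-0.9],[-0.01,0.0,-0.01]],[-1,[0.08,0.08,-0.89],[-0.01,0.0,0.0]],[-1,[0.07,0.09,-0.9],[-0.01,0.0,0.0]],[-1,[0.08,0.09,-0.89],[-0.01,0.0,0.0]]]
end [ 449.9 -289.9  109.9] 5
[[-1,[0.64,0.62,0.2],[-0.01,-0.32,-0.05]],[-1,[0.64,0.62,0.19],[0.0,-0.33,-0.04]],[-1,[0.64,0.63,0.16],[-0.01,-0.32,-0.05]],[-1,[0.65,0.63,0.15],[-0.01,-0.32,-0.05]],[-1,[0.65,0.63,0.13],[-0.01,-0.32,-0.04]],[-1,[0.64,0.63,0.11],[0.0,-0.33,-0.05]],[-1,[0.65,0.64,0.1],[-0.01,-0.32,-0.04]],[-1,[0.65,0.63,0.08],[-0.01,-0.32,-0.05]],[-1,[0.65,0.64,0.06],[-0.01,-0.32,-0.05]],[-1,[0.64,0.65,0.04],[0.0,-0.33,-0.04]]]
[[-1,[0.65,0.64,0.02],[-0.01,-0.32,-0.05]]]
end [642.1 -67.8  43.4] 11
```

Call:
{"name": "arm_command", "arguments": {
  "targets": [
    [-1,[0.08,0.09,-0.89],[0,0,0]],
    [-1,[0.07,0.09,-0.9],[0,0,0]],
    [-1,[0.08,0.08,-0.89],[0,0,0]],
    [-1,[0.07,0.09,-0.9],[0,0,0]],
    [-1,[0.08,0.09,-0.89],[0,0,0]],
    [-1,[0.64,0.62,0.2],[-0.01,-0.32,-0.05]],
    [-1,[0.64,0.62,0.19],[0,-0.33,-0.04]],
    [-1,[0.64,0.63,0.16],[-0.01,-0.32,-0.05]],
    [-1,[0.65,0.63,0.15],[-0.01,-0.32,-0.05]],
    [-1,[0.65,0.63,0.13],[-0.01,-0.32,-0.04]]
  ]
}}

```text
t: 16.42
eef_pos: [537.6, -187.9, 78.6]
eef_rot: [[-0.076, 0.997, 0.008], [0.987, 0.077, -0.141], [-0.141, -0.003, -0.99]]
force: [0.6, -0.6, -2.0]
gripper_width: 35.9
```

Call:
{"name": "arm_command", "arguments": {
  "targets": [
    [-1,[0.64,0.63,0.11],[0,-0.33,-0.05]],
    [-1,[0.65,0.64,0.1],[-0.01,-0.32,-0.04]],
    [-1,[0.65,0.63,0.08],[-0.01,-0.32,-0.05]],
    [-1,[0.65,0.64,0.06],[-0.01,-0.32,-0.05]],
    [-1,[0.64,0.65,0.04],[0,-0.33,-0.04]],
    [-1,[0.65,0.64,0.02],[0,-0.32,-0.05]],
    [-1,[0,0,0],[0,0,0]],
    [-1,[0,0,0],[0,0,0]],
    [-1,[0,0,0],[0,0,0]]
  ]
}}

```text
t: 17.17
eef_pos: [641.2, -68.1, 41.6]
eef_rot: [[-0.099, 0.995, 0.024], [0.947, 0.101, -0.304], [-0.305, -0.008, -0.952]]
force: [-0.6, -0.2, -0.7]
gripper_width: 35.6
```

Run:
```python
from h import *
d=look("w8");trayfit(cloud(d),TO,TH,0)
print(sense()["eef_rot"].round(3))
```

```text
17.2167 [641.2 -68.7  42. ] [-0.098  0.947 -0.305] 35.7 [ 0.6  0.5 -0.5]
(array([274., 319.]), array([ 652.2, -194.4]), 56.1, 22.8, np.float32(6.5), [])
tray [635.3  -5. ] 95.8 halfw 51.1 head -0.0466203655482218 rod nan (np.int64(1419), np.int64(1384), np.int64(2), np.int64(0))
[[-0.098  0.995  0.024]
 [ 0.947  0.1   -0.304]
 [-0.305 -0.007 -0.952]]
```

View pics/w8.png

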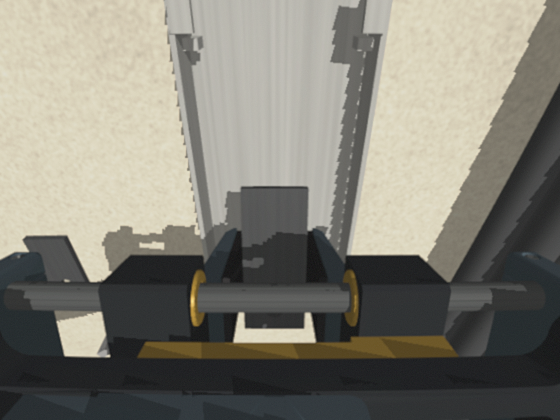

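Run:
```python
from h import *
import pickle
d=pickle.load(open("w8.pkl","rb"));print(inhand(d,[(275,187),(275,328)],-30.5))
p,R=place(86,-19,.312,0.9,lift=12,h=-24.3);a,b=plan(p,R,-1,step=20)
p,R=place(86,-19,.312,0.9,lift=1,h=-24.3);plan(p,R,-1,a,b,step=6);print(p)
```

```text
[[ 42.5444366   -0.56117252 -30.5       ]
 [-43.83349413  -0.55210159 -30.5       ]]
[[-1,[0.17,0.02,0.58],[-0.04,-0.01,0.0]],[-1,[0.17,0.02,0.58],[-0.04,-0.02,0.01]]]
end [642.3 -69.5   5.8] 2
[[-1,[0.06,0.0,0.17],[0.0,0.0,0.0]],[-1,[0.05,0.0,0.18],[0.0,0.0,0.0]]]
end [642.3 -69.6  -5.2] 2
[642.3806947  -69.38020914  -5.20370428]
```

Call:
{"name": "arm_command", "arguments": {
  "targets": [
    [-1,[0.17,0.02,0.58],[-0.04,0,0]],
    [-1,[0.17,0.02,0.58],[-0.04,0,0]],
    [-1,[0.06,0,0.17],[0,0,0]],
    [-1,[0.05,0,0.18],[0,0,0]],
    [-1,[0,0,0],[0,0,0]],
    [-1,[0,0,0],[0,0,0]]
  ]
}}

```text
t: 17.72
eef_pos: [643.4, -69.3, -4.4]
eef_rot: [[-0.097, 0.995, 0.033], [0.947, 0.102, -0.303], [-0.305, 0.002, -0.952]]
force: [-0.3, 0.3, -0.5]
gripper_width: 35.8
```

Call:
{"name": "arm_command", "arguments": {
  "targets": [
    [-1,[0.01,0,0.04],[0,0,0]],
    [-1,[0,0,0],[0,0,0]],
    [-1,[0,0,0],[0,0,0]]
  ]
}}

```text
t: 17.97
eef_pos: [643.6, -68.8, -5.7]
eef_rot: [[-0.098, 0.995, 0.033], [0.947, 0.103, -0.303], [-0.305, 0.002, -0.952]]
force: [-0.3, 1.1, -1.0]
gripper_width: 35.9
```

Call:
{"name": "arm_command", "arguments": {
  "targets": [
    [0.1,[0,0,0],[0,0,0]],
    [0.1,[0,0,0],[0,0,0]],
    [0.1,[0,0,0],[0,0,0]],
    [0.1,[0,0,0],[0,0,0]],
    [0.1,[0,0,-0.3],[0,0,0]],
    [0.1,[0,0,-0.8],[0,0,0]],
    [0.1,[0,0,-0.9],[0,0,0]],
    [0.1,[0,0,-0.9],[0,0,0]],
    [0.1,[0,0,-0.6],[0,0,0]],
    [0.1,[0,0,0],[0,0,0]]
  ]
}}

```text
t: 18.8
eef_pos: [642.8, -35.6, 98.9]
eef_rot: [[-0.096, 0.994, 0.041], [0.948, 0.104, -0.302], [-0.305, 0.01, -0.952]]
force: [1.6, -0.5, 0.8]
gripper_width: 50.2
```

Run:
```python
from h import *
d=look("w9");trayfit(cloud(d),TO,TH,0)
C=w2t(cloud(d))
c=274
for v in range(130,280,6):print(v,C[v,c].round(1),d["img"][v,c])
plan([437,33,70],Rh(90.3),0.4,step=29)
```

```text
18.85 [641.4 -36.2  96.5] [-0.097  0.947 -0.305] 50.2 [ 0.1 -1.3 -1.2]
tray [634.9  -2. ] 96.08 halfw 51.1 head 0.029112566269589024 rod 0.6063375423288306 (np.int64(714), np.int64(668), np.int64(7), np.int64(451))
130 [ 7.6 -3.4  3.6] [194 192 183]
136 [ 2.3 -3.4  3.6] [193 192 183]
142 [-2.5 -3.4  4.9] [195 193 185]
148 [-7.9 -3.4  4.9] [195 193 184]
154 [-13.5  -3.4   4.8] [196 194 185]
160 [-16.8  -3.3   9.8] [85 85 84]
166 [-21.3  -3.3  12.2] [90 91 92]
172 [-26.4  -3.3  13.4] [90 89 89]
178 [-31.4  -3.3  15.1] [90 91 91]
184 [-36.5  -3.3  16.6] [90 90 89]
190 [-41.7  -3.3  17.9] [90 89 90]
196 [-47.   -3.3  19.3] [88 89 89]
202 [-51.8  -3.3  21.5] [89 89 89]
208 [-57.6  -3.3  22.4] [89 90 89]
214 [-62.7  -3.3  24.5] [89 90 90]
220 [-68.8  -3.3  25.1] [85 85 85]
226 [-73.4  -3.2  28.1] [52 53 53]
232 [-79.   -3.2  29.7] [54 55 54]
238 [-89.5  -3.3  25.3] [54 55 54]
244 [-90.6  -3.2  32.7] [50 50 49]
250 [-96.9  -3.2  33.7] [51 53 52]
256 [-106.3   -3.3   31.6] [53 54 54]
262 [-111.4   -3.2   34.4] [52 53 53]
268 [-148.2   -3.5    4.5] [107 104 101]
274 [-126.4   -3.2   35.3] [47 47 47]
[[0.4,[0.39,-0.82,-0.01],[0.03,0.44,0.14]],[0.4,[0.38,-0.82,0.0],[0.03,0.45,0.14]],[0.4,[0.37,-0.83,0.02],[0.03,0.44,0.14]],[0.4,[0.36,-0.83,0.03],[0.03,0.44,0.14]],[0.4,[0.34,-0.83,0.06],[0.04,0.44,0.14]],[0.4,[0.34,-0.84,0.06],[0.03,0.45,0.14]],[0.4,[0.32,-0.85,0.09],[0.03,0.44,0.14]],[0.4,[0.3,-0.84,0.09],[0.03,0.44,0.14]]]
end [437.1  32.9  70.1] 8
```

View pics/w9.png

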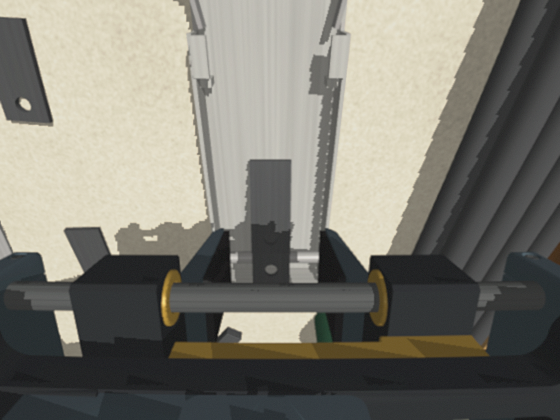

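Call:
{"name": "arm_command", "arguments": {
  "targets": [
    [0.4,[0.39,-0.82,0],[0.03,0.44,0.14]],
    [0.4,[0.38,-0.82,0],[0.03,0.45,0.14]],
    [0.4,[0.37,-0.83,0.02],[0.03,0.44,0.14]],
    [0.4,[0.36,-0.83,0.03],[0.03,0.44,0.14]],
    [0.4,[0.34,-0.83,0.06],[0.04,0.44,0.14]],
    [0.4,[0.34,-0.84,0.06],[0.03,0.45,0.14]],
    [0.4,[0.32,-0.85,0.09],[0.03,0.44,0.14]],
    [0.4,[0.3,-0.84,0.09],[0.03,0.44,0.14]],
    [0.4,[0,0,0],[0,0,0]],
    [0.4,[0,0,0],[0,0,0]]
  ]
}}

```text
t: 19.68
eef_pos: [433.6, 31.7, 67.3]
eef_rot: [[-0.003, 1.0, -0.008], [1.0, 0.003, -0.001], [-0.001, -0.008, -1.0]]
force: [1.0, -0.3, 0.9]
gripper_width: 63.8
```

Run:
```python
from h import *
look("w10")
```

```text
19.7333 [435.3  31.8  67.7] [-0.003  1.    -0.001] 63.3 [0.1 0.8 0.3]
(array([278., 210.]), array([435.3,  32.4]), 75.4, 34.2, np.float32(90.8), [array([435.6,   9.1])])
```

Call:
{"name": "arm_command", "arguments": {
  "targets": [
    [0.4,[0.02,0,0.9],[0,0,0]],
    [0.4,[0,0,0.9],[0,0,0]],
    [0.4,[0,0,0.8],[0,0,0]],
    [0.4,[0,0,0.4],[0,0,0]],
    [0.4,[0,0,0.08],[0,0,0]],
    [0.4,[0,0,0],[0,0,0]]
  ]
}}

```text
t: 20.23
eef_pos: [435.6, 32.6, -24.8]
eef_rot: [[-0.004, 1.0, -0.007], [1.0, 0.004, -0.001], [-0.001, -0.007, -1.0]]
force: [0.8, -0.0, -1.1]
gripper_width: 63.6
```

Call:
{"name": "arm_command", "arguments": {
  "targets": [
    [-1,[0,0,0],[0,0,0]],
    [-1,[0,0,0],[0,0,0]],
    [-1,[0,0,0],[0,0,0]],
    [-1,[0,0,0],[0,0,0]],
    [-1,[0,0,0],[0,0,0]],
    [-1,[0,0,0],[0,0,0]],
    [-1,[0,0,0],[0,0,0]]
  ]
}}

```text
t: 20.82
eef_pos: [434.9, 32.7, -24.4]
eef_rot: [[-0.004, 1.0, -0.006], [1.0, 0.004, -0.001], [-0.001, -0.006, -1.0]]
force: [0.3, -0.1, -1.6]
gripper_width: 35.6
```

Run:
```python
from h import *
s=sense();print(s["eef_pos"],s["gripper_width"])
a,b=plan([450,30,100],Rh(91),-1,step=29)
p,R=place(76,7,.28,0,lift=45,h=-24.5)
plan(p,R,-1,a,b,step=29)
```

```text
[434.94933432  32.70656338 -24.38995098] 35.59393925940927
[[-1,[-0.02,0.1,-0.83],[-0.01,0.0,-0.03]],[-1,[-0.02,0.09,-0.83],[-0.02,0.0,-0.03]],[-1,[-0.02,0.1,-0.83],[-0.01,0.0,-0.03]],[-1,[-0.02,0.1,-0.83],[-0.01,0.01,-0.04]],[-1,[-0.02,0.1,-0.83],[-0.01,0.0,-0.03]]]
end [450.1  29.9 100.1] 5
[[-1,[-0.3,0.78,0.27],[-0.02,-0.4,-0.12]],[-1,[-0.3,0.78,0.28],[-0.01,-0.4,-0.12]],[-1,[-0.3,0.78,0.29],[-0.02,-0.4,-0.12]],[-1,[-0.3,0.77,0.3],[-0.02,-0.41,-0.12]],[-1,[-0.29,0.77,0.31],[-0.02,-0.4,-0.12]],[-1,[-0.3,0.77,0.33],[-0.01,-0.4,-0.12]],[-1,[-0.28,0.76,0.33],[-0.02,-0.4,-0.12]],[-1,[-0.29,0.76,0.35],[-0.02,-0.4,-0.12]]]
end [639.4 -39.4  35.9] 8
```

Call:
{"name": "arm_command", "arguments": {
  "targets": [
    [-1,[-0.02,0.1,-0.83],[-0.01,0,-0.03]],
    [-1,[-0.02,0.1,-0.83],[-0.02,0,-0.03]],
    [-1,[-0.02,0.1,-0.83],[-0.01,0,-0.03]],
    [-1,[-0.02,0.1,-0.83],[-0.01,0,-0.04]],
    [-1,[-0.02,0.1,-0.83],[-0.01,0,-0.03]],
    [-1,[-0.3,0.78,0.27],[-0.02,-0.4,-0.12]],
    [-1,[-0.3,0.78,0.28],[-0.01,-0.4,-0.12]],
    [-1,[-0.3,0.78,0.29],[-0.02,-0.4,-0.12]],
    [-1,[-0.3,0.77,0.3],[-0.02,-0.41,-0.12]],
    [-1,[-0.29,0.77,0.31],[-0.02,-0.4,-0.12]]
  ]
}}

```text
t: 21.65
eef_pos: [569.3, -13.6, 59.5]
eef_rot: [[-0.069, 0.997, 0.015], [0.982, 0.071, -0.176], [-0.177, 0.002, -0.984]]
force: [0.0, 0.9, -0.5]
gripper_width: 35.3
```

Call:
{"name": "arm_command", "arguments": {
  "targets": [
    [-1,[-0.3,0.77,0.33],[-0.01,-0.4,-0.12]],
    [-1,[-0.28,0.76,0.33],[-0.02,-0.4,-0.12]],
    [-1,[-0.29,0.76,0.35],[-0.02,-0.4,-0.12]],
    [-1,[0,0,0],[0,0,0]],
    [-1,[0,0,0],[0,0,0]],
    [-1,[0,0,0],[0,0,0]]
  ]
}}

```text
t: 22.15
eef_pos: [638.5, -39.3, 35.5]
eef_rot: [[-0.098, 0.995, 0.026], [0.956, 0.102, -0.275], [-0.277, -0.002, -0.961]]
force: [-0.1, -1.0, -1.2]
gripper_width: 35.1
```

Run:
```python
from h import *
d=look("w11")
# in-hand edges: scan column 275
g=d["img"][:,275].astype(int).max(1)
print([ (v,g[v]) for v in range(185,203)],[ (v,g[v]) for v in range(312,335)])
```

```text
22.2 [638.6 -39.4  36.1] [-0.098  0.956 -0.277] 35.5 [-0.1 -0.2 -0.7]
[(185, np.int64(184)), (186, np.int64(185)), (187, np.int64(185)), (188, np.int64(185)), (189, np.int64(186)), (190, np.int64(186)), (191, np.int64(186)), (192, np.int64(187)), (193, np.int64(176)), (194, np.int64(126)), (195, np.int64(68)), (196, np.int64(64)), (197, np.int64(86)), (198, np.int64(89)), (199, np.int64(87)), (200, np.int64(89)), (201, np.int64(89)), (202, np.int64(88))] [(312, np.int64(68)), (313, np.int64(55)), (314, np.int64(52)), (315, np.int64(51)), (316, np.int64(51)), (317, np.int64(51)), (318, np.int64(53)), (319, np.int64(50)), (320, np.int64(66)), (321, np.int64(91)), (322, np.int64(101)), (323, np.int64(103)), (324, np.int64(102)), (325, np.int64(101)), (326, np.int64(101)), (327, np.int64(101)), (328, np.int64(92)), (329, np.int64(69)), (330, np.int64(56)), (331, np.int64(52)), (332, np.int64(59)), (333, np.int64(76)), (334, np.int64(86))]
```

View pics/w11.png

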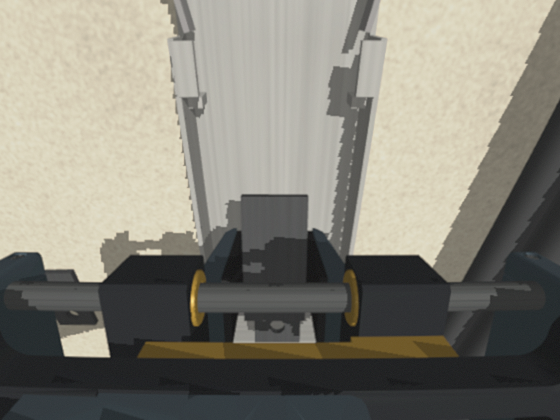

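Run:
```python
from h import *
import pickle
d=pickle.load(open("w11.pkl","rb"));e=inhand(d,[(275,194.5),(275,319)],-30.5);print(e)
g=38-e[0,0]
p,R=place(76,6.5,.288,g,lift=12,h=-24.5);a,b=plan(p,R,-1,step=20)
p,R=place(76,6.5,.288,g,lift=0.5,h=-24.5);plan(p,R,-1,a,b,step=6);print(p)
```

```text
[[ 38.51946992  -0.55833406 -30.5       ]
 [-37.51678467  -0.55544454 -30.5       ]]
[[-1,[0.13,0.01,0.53],[-0.01,-0.04,0.0]],[-1,[0.14,0.02,0.52],[-0.01,-0.05,0.0]]]
end [639.5 -40.3   3.5] 2
[[-1,[0.05,0.0,0.19],[0.0,0.0,0.0]],[-1,[0.06,0.0,0.18],[0.0,0.0,0.0]]]
end [639.5 -40.3  -8. ] 2
[639.41114532 -40.39713182  -8.05005558]
```

Call:
{"name": "arm_command", "arguments": {
  "targets": [
    [-1,[0.13,0,0.53],[0,-0.04,0]],
    [-1,[0.14,0.02,0.52],[0,-0.05,0]],
    [-1,[0.05,0,0.19],[0,0,0]],
    [-1,[0.06,0,0.18],[0,0,0]],
    [-1,[0,0,0],[0,0,0]],
    [-1,[0,0,0],[0,0,0]],
    [-1,[0,0,0],[0,0,0]]
  ]
}}

```text
t: 22.78
eef_pos: [641.0, -40.4, -7.0]
eef_rot: [[-0.097, 0.995, 0.031], [0.954, 0.102, -0.283], [-0.285, 0.002, -0.959]]
force: [0.4, 0.1, -1.4]
gripper_width: 35.6
```

Call:
{"name": "arm_command", "arguments": {
  "targets": [
    [-1,[0.01,-0.03,0.04],[0,0,0]],
    [-1,[0,0,0],[0,0,0]],
    [-1,[0,0,0],[0,0,0]]
  ]
}}

```text
t: 23.03
eef_pos: [639.6, -40.5, -9.0]
eef_rot: [[-0.098, 0.995, 0.029], [0.954, 0.102, -0.283], [-0.285, 0.0, -0.959]]
force: [0.1, -0.3, -2.0]
gripper_width: 35.2
```

Call:
{"name": "arm_command", "arguments": {
  "targets": [
    [0.1,[0,0,0],[0,0,0]],
    [0.1,[0,0,0],[0,0,0]],
    [0.1,[0,0,0],[0,0,0]],
    [0.1,[0,0,0],[0,0,0]],
    [0.1,[0,0,-0.3],[0,0,0]],
    [0.1,[0,0,-0.8],[0,0,0]],
    [0.1,[0,0,-0.9],[0,0,0]],
    [0.1,[0,0,-0.9],[0,0,0]],
    [0.1,[0,0,-0.6],[0,0,0]],
    [0.1,[0,0,0],[0,0,0]]
  ]
}}

```text
t: 23.87
eef_pos: [639.5, -9.4, 96.6]
eef_rot: [[-0.096, 0.995, 0.038], [0.954, 0.103, -0.282], [-0.284, 0.009, -0.959]]
force: [0.4, 0.2, 1.0]
gripper_width: 50.0
```

Run:
```python
from h import *
d=look("w12");trayfit(cloud(d),TO,TH,0)
C=w2t(cloud(d))
c=272
for v in range(146,260,6):print(v,C[v,c].round(1),d["img"][v,c])
plan([460,-149,75],Rh(97),0.4,step=29)
```

```text
23.9167 [638.1 -10.   94.2] [-0.097  0.954 -0.285] 50.3 [ 0.5 -0.4  0.1]
tray [635.1  -3.2] 96.23 halfw 51.1 head nan rod 3.378015247971007 (np.int64(487), np.int64(454), np.int64(0), np.int64(196))
146 [22.8 -1.   4.3] [189 188 180]
152 [17.3 -1.   4.1] [189 187 179]
158 [12.  -1.   4.6] [189 187 179]
164 [ 6.2 -0.9  4.3] [176 172 167]
170 [ 3.3 -0.9 10.4] [88 89 89]
176 [-1.2 -0.9 12.8] [90 89 89]
182 [-6.  -0.9 14.8] [91 90 90]
188 [-11.6  -0.9  15.4] [89 88 88]
194 [-16.7  -0.8  17. ] [90 90 89]
200 [-22.   -0.8  18.3] [89 90 88]
206 [-27.2  -0.8  19.9] [90 90 89]
212 [-31.4  -0.8  23.3] [89 90 89]
218 [-38.2  -0.8  22.6] [87 88 88]
224 [-43.4  -0.7  24.6] [83 84 84]
230 [-53.3  -0.7  20.3] [50 51 51]
236 [-58.   -0.7  23.3] [51 51 51]
242 [-59.3  -0.7  30.6] [52 50 51]
248 [-65.5  -0.6  31.5] [51 52 50]
254 [-75.8  -0.6  27.9] [50 51 50]
[[0.4,[-0.46,-0.8,0.21],[0.0,0.41,-0.03]],[0.4,[-0.46,-0.8,0.2],[0.01,0.42,-0.03]],[0.4,[-0.47,-0.8,0.18],[0.0,0.41,-0.02]],[0.4,[-0.47,-0.8,0.17],[0.01,0.41,-0.03]],[0.4,[-0.48,-0.8,0.15],[0.0,0.42,-0.03]],[0.4,[-0.48,-0.8,0.13],[0.0,0.41,-0.03]],[0.4,[-0.48,-0.81,0.11],[0.01,0.41,-0.03]],[0.4,[-0.48,-0.81,0.1],[0.0,0.42,-0.03]]]
end [ 459.9 -149.    75.1] 8
```

View pics/w12.png

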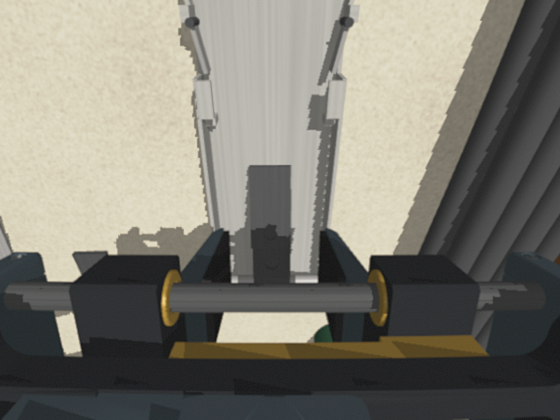

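Call:
{"name": "arm_command", "arguments": {
  "targets": [
    [0.4,[-0.46,-0.8,0.21],[0,0.41,-0.03]],
    [0.4,[-0.46,-0.8,0.2],[0.01,0.42,-0.03]],
    [0.4,[-0.47,-0.8,0.18],[0,0.41,-0.02]],
    [0.4,[-0.47,-0.8,0.17],[0.01,0.41,-0.03]],
    [0.4,[-0.48,-0.8,0.15],[0,0.42,-0.03]],
    [0.4,[-0.48,-0.8,0.13],[0,0.41,-0.03]],
    [0.4,[-0.48,-0.81,0.11],[0.01,0.41,-0.03]],
    [0.4,[-0.48,-0.81,0.1],[0,0.42,-0.03]],
    [0.4,[0,0,0],[0,0,0]],
    [0.4,[0,0,0],[0,0,0]]
  ]
}}

```text
t: 24.75
eef_pos: [456.2, -150.7, 72.4]
eef_rot: [[-0.117, 0.993, -0.008], [0.993, 0.117, 0.0], [0.001, -0.008, -1.0]]
force: [0.1, -0.4, 1.5]
gripper_width: 64.0
```

Run:
```python
from h import *
look("w13")
```

```text
24.8 [ 457.4 -150.    72.7] [-0.119  0.993  0.001] 63.9 [ 0.2 -0.3  0.5]
(array([119.,  56.]), array([322.1, -41.8]), 105.3, 20.3, np.float32(177.8), [])
(array([280., 207.]), array([ 459.1, -148.2]), 65.4, 34.1, np.float32(97.5), [array([ 461.4, -166.4]), array([ 448.4, -150.6]), array([ 455.4, -130.2])])
```

View pics/w13.png

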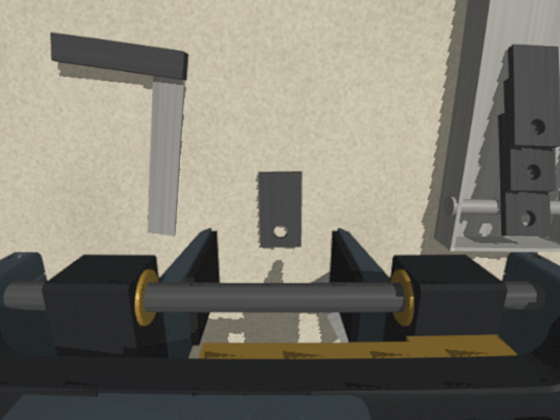

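Call:
{"name": "arm_command", "arguments": {
  "targets": [
    [0.4,[0.04,0.05,0.9],[0,0,-0.1]],
    [0.4,[0,0,0.9],[0,0,0]],
    [0.4,[0,0,0.9],[0,0,0]],
    [0.4,[0,0,0.45],[0,0,0]],
    [0.4,[0,0,0.08],[0,0,0]],
    [0.4,[0,0,0],[0,0,0]]
  ]
}}

```text
t: 25.3
eef_pos: [459.0, -146.9, -24.4]
eef_rot: [[-0.132, 0.991, -0.007], [0.991, 0.132, 0.0], [0.001, -0.007, -1.0]]
force: [0.8, 0.1, 0.7]
gripper_width: 63.8
```

Call:
{"name": "arm_command", "arguments": {
  "targets": [
    [-1,[0,0,0],[0,0,0]],
    [-1,[0,0,0],[0,0,0]],
    [-1,[0,0,0],[0,0,0]],
    [-1,[0,0,0],[0,0,0]],
    [-1,[0,0,0],[0,0,0]],
    [-1,[0,0,0],[0,0,0]],
    [-1,[0,0,0],[0,0,0]]
  ]
}}

```text
t: 25.88
eef_pos: [459.0, -148.3, -23.5]
eef_rot: [[-0.13, 0.992, -0.005], [0.992, 0.13, -0.001], [0.0, -0.005, -1.0]]
force: [0.1, 1.0, -0.4]
gripper_width: 36.1
```

Run:
```python
from h import *
s=sense();print(s["eef_pos"],s["gripper_width"])
a,b=plan([480,-130,100],Rh(97),-1,step=29)
p,R=place(66,31,.26,0,lift=45,h=-24.5)
plan(p,R,-1,a,b,step=29)
```

```text
[ 459.0066422  -148.31966241  -23.5063061 ] 36.06950459973116
[[-1,[0.1,0.15,-0.82],[-0.01,0.0,0.02]],[-1,[0.11,0.15,-0.83],[-0.01,0.0,0.02]],[-1,[0.1,0.15,-0.82],[-0.01,0.0,0.02]],[-1,[0.1,0.16,-0.83],[-0.02,0.0,0.01]],[-1,[0.11,0.15,-0.82],[-0.01,0.0,0.02]]]
end [ 480.  -129.9  100. ] 5
[[-1,[0.41,0.71,0.28],[0.0,-0.37,0.03]],[-1,[0.43,0.7,0.26],[0.01,-0.38,0.03]],[-1,[0.44,0.71,0.25],[0.0,-0.37,0.03]],[-1,[0.44,0.7,0.23],[0.01,-0.37,0.03]],[-1,[0.46,0.71,0.22],[0.0,-0.37,0.02]],[-1,[0.46,0.7,0.2],[0.0,-0.38,0.03]],[-1,[0.47,0.7,0.19],[0.01,-0.37,0.03]],[-1,[0.48,0.7,0.17],[0.0,-0.37,0.03]]]
end [636.4 -10.3  33.8] 8
```

Call:
{"name": "arm_command", "arguments": {
  "targets": [
    [-1,[0.1,0.15,-0.82],[-0.01,0,0.02]],
    [-1,[0.11,0.15,-0.83],[-0.01,0,0.02]],
    [-1,[0.1,0.15,-0.82],[-0.01,0,0.02]],
    [-1,[0.1,0.16,-0.83],[-0.02,0,0.01]],
    [-1,[0.11,0.15,-0.82],[-0.01,0,0.02]],
    [-1,[0.41,0.71,0.28],[0,-0.37,0.03]],
    [-1,[0.43,0.7,0.26],[0,-0.38,0.03]],
    [-1,[0.44,0.71,0.25],[0,-0.37,0.03]],
    [-1,[0.44,0.7,0.23],[0,-0.37,0.03]],
    [-1,[0.46,0.71,0.22],[0,-0.37,0.02]]
  ]
}}

```text
t: 26.72
eef_pos: [578.2, -54.4, 58.1]
eef_rot: [[-0.108, 0.994, 0.018], [0.981, 0.11, -0.162], [-0.163, 0.001, -0.987]]
force: [0.6, -0.3, -1.0]
gripper_width: 35.1
```

Call:
{"name": "arm_command", "arguments": {
  "targets": [
    [-1,[0.46,0.7,0.2],[0,-0.38,0.03]],
    [-1,[0.47,0.7,0.19],[0,-0.37,0.03]],
    [-1,[0.48,0.7,0.17],[0,-0.37,0.03]],
    [-1,[0,0,0],[0,0,0]],
    [-1,[0,0,0],[0,0,0]],
    [-1,[0,0,0],[0,0,0]]
  ]
}}

```text
t: 27.22
eef_pos: [635.4, -10.5, 33.5]
eef_rot: [[-0.099, 0.995, 0.027], [0.961, 0.102, -0.256], [-0.257, 0.0, -0.966]]
force: [-0.5, -0.9, -1.0]
gripper_width: 35.6
```

Run:
```python
from h import *
d=look("w14")
g=d["img"][:,275].astype(int).max(1)
v=[i for i in range(185,225) if g[i]<100][0];print(v)
e=inhand(d,[(275,v-.5)],-30);print(e)
gg=33-e[0,0]
p,R=place(66,30.5,.262,gg,lift=12,h=-24);a,b=plan(p,R,-1,step=20)
p,R=place(66,30.5,.262,gg,lift=0.5,h=-24);plan(p,R,-1,a,b,step=6);print(p)
```

```text
27.2667 [635.4 -11.   33.9] [-0.098  0.961 -0.257] 35.5 [ 0.8 -0.3 -2. ]
203
[[ 34.03214922  -0.55582517 -30.        ]]
[[-1,[0.12,0.02,0.52],[0.01,-0.01,0.0]],[-1,[0.13,0.01,0.53],[0.0,-0.01,-0.01]]]
end [636.4 -11.8   1.6] 2
[[-1,[0.05,0.0,0.18],[0.0,0.0,0.0]],[-1,[0.05,0.0,0.19],[0.0,0.0,0.0]]]
end [636.4 -11.7  -9.9] 2
[636.47523262 -11.74235151  -9.86621041]
```

View pics/w14.png

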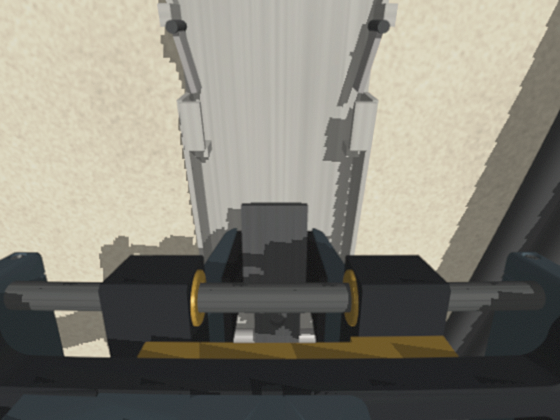

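Call:
{"name": "arm_command", "arguments": {
  "targets": [
    [-1,[0.12,0.02,0.52],[0,-0.12,0]],
    [-1,[0.13,0.01,0.53],[0,0,0]],
    [-1,[0.05,0,0.18],[0,0,0]],
    [-1,[0.05,-0.02,0.19],[0,0,0]],
    [-1,[0,0,0],[0,0,0]],
    [-1,[0,0,0],[0,0,0]],
    [-1,[0,0,0],[0,0,0]]
  ]
}}

```text
t: 27.85
eef_pos: [637.1, -11.6, -9.2]
eef_rot: [[-0.097, 0.995, 0.031], [0.959, 0.102, -0.265], [-0.267, 0.004, -0.964]]
force: [0.5, -0.1, -1.1]
gripper_width: 35.6
```

Call:
{"name": "arm_command", "arguments": {
  "targets": [
    [-1,[0.01,-0.02,0.03],[0,0,0]],
    [-1,[0,0,0],[0,0,0]],
    [-1,[0,0,0],[0,0,0]]
  ]
}}

```text
t: 28.1
eef_pos: [636.7, -11.4, -10.2]
eef_rot: [[-0.098, 0.995, 0.031], [0.959, 0.103, -0.266], [-0.267, 0.004, -0.964]]
force: [0.6, -0.1, 2.3]
gripper_width: 35.3
```

Call:
{"name": "arm_command", "arguments": {
  "targets": [
    [0.1,[0,0,0],[0,0,0]],
    [0.1,[0,0,0],[0,0,0]],
    [0.1,[0,0,0],[0,0,0]],
    [0.1,[0,0,0],[0,0,0]],
    [0.1,[0,0,-0.3],[0,0,0]],
    [0.1,[0,0,-0.8],[0,0,0]],
    [0.1,[0,0,-0.9],[0,0,0]],
    [0.1,[0,0,-0.9],[0,0,0]],
    [0.1,[0,0,-0.6],[0,0,0]],
    [0.1,[0,0,0],[0,0,0]]
  ]
}}

```text
t: 28.93
eef_pos: [636.0, 18.0, 95.3]
eef_rot: [[-0.097, 0.995, 0.039], [0.959, 0.104, -0.264], [-0.266, 0.012, -0.964]]
force: [0.6, 0.0, 0.1]
gripper_width: 49.9
```

Run:
```python
from h import *
d=look("w15");C=w2t(cloud(d))
for v in range(158,230,6):print(v,C[v,271].round(1),d["img"][v,271])
d=cam("scene");save(d["img"],"scene2");save(cv2.resize(d["img"][190:330,250:410],None,fx=5,fy=4,interpolation=cv2.INTER_CUBIC),"scene2c")
plan([462,361,120],Rh(84+0),0.0,step=29)
```

```text
28.9833 [634.6  17.5  92.9] [-0.098  0.959 -0.267] 50.3 [ 0.8 -0.2 -0.3]
158 [41.1  0.4  3.1] [184 181 175]
164 [35.8  0.4  3.8] [185 181 175]
170 [30.5  0.4  4.8] [176 173 165]
176 [26.9  0.5  9.4] [90 89 88]
182 [22.3  0.5 11.8] [87 88 87]
188 [17.7  0.5 14.2] [90 89 89]
194 [12.2  0.5 15. ] [89 89 89]
200 [ 7.2  0.6 16.9] [87 87 87]
206 [ 1.4  0.6 17.5] [89 89 87]
212 [-3.3  0.6 20. ] [87 87 86]
218 [-9.   0.6 21. ] [88 89 87]
224 [-18.5   0.7  16.6] [85 86 85]
[[0.0,[0.81,-0.32,-0.3],[0.03,0.22,0.17]],[0.0,[0.8,-0.33,-0.28],[0.02,0.22,0.17]],[0.0,[0.81,-0.35,-0.26],[0.03,0.22,0.17]],[0.0,[0.81,-0.36,-0.25],[0.02,0.22,0.16]],[0.0,[0.81,-0.37,-0.23],[0.03,0.22,0.17]],[0.0,[0.8,-0.38,-0.21],[0.03,0.22,0.17]],[0.0,[0.81,-0.4,-0.2],[0.02,0.22,0.17]],[0.0,[0.8,-0.41,-0.18],[0.03,0.22,0.17]],[0.0,[0.8,-0.42,-0.17],[0.02,0.22,0.17]],[0.0,[0.79,-0.43,-0.15],[0.03,0.22,0.17]]]
[[0.0,[0.8,-0.45,-0.13],[0.03,0.22,0.16]],[0.0,[0.78,-0.45,-0.12],[0.02,0.22,0.17]],[0.0,[0.79,-0.47,-0.1],[0.03,0.22,0.17]],[0.0,[0.77,-0.48,-0.09],[0.03,0.22,0.17]]]
end [461.9 360.9 120.1] 14
```

View pics/w15.png

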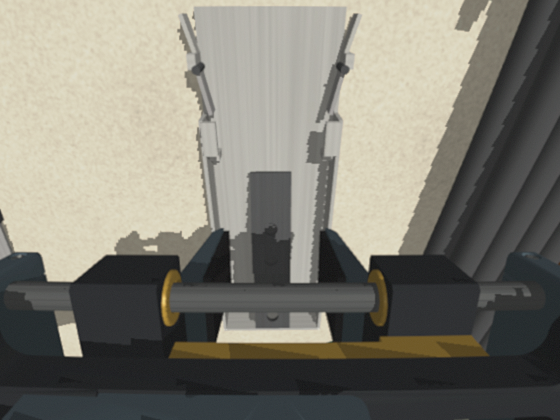

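View pics/scene2c.png

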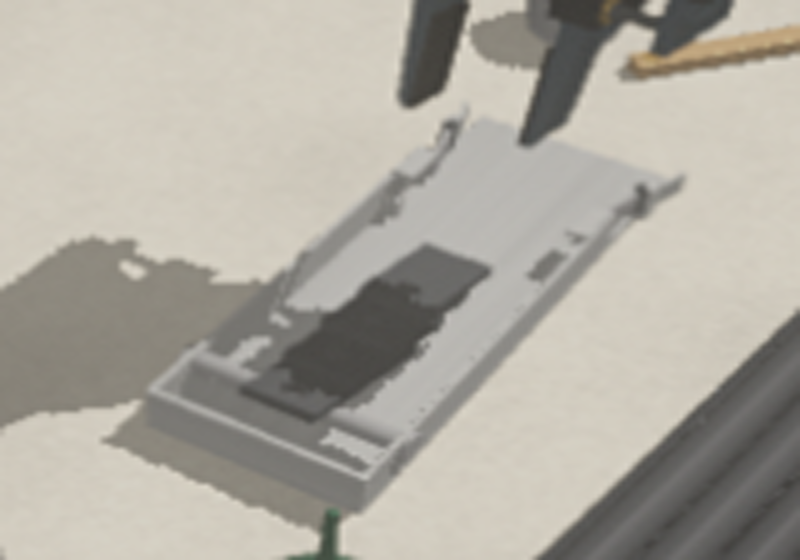

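Call:
{"name": "arm_command", "arguments": {
  "targets": [
    [0,[0.81,-0.32,-0.3],[0.03,0.22,0.17]],
    [0,[0.8,-0.33,-0.28],[0.02,0.22,0.17]],
    [0,[0.81,-0.35,-0.26],[0.03,0.22,0.17]],
    [0,[0.81,-0.36,-0.25],[0.02,0.22,0.16]],
    [0,[0.81,-0.37,-0.23],[0.03,0.22,0.17]],
    [0,[0.8,-0.38,-0.21],[0.03,0.22,0.17]],
    [0,[0.81,-0.4,-0.2],[0.02,0.22,0.17]],
    [0,[0.8,-0.41,-0.18],[0.03,0.22,0.17]],
    [0,[0.8,-0.42,-0.17],[0.02,0.22,0.17]],
    [0,[0.79,-0.43,-0.15],[0.03,0.22,0.17]]
  ]
}}

```text
t: 29.87
eef_pos: [509.2, 262.6, 109.4]
eef_rot: [[0.048, 0.999, -0.002], [0.996, -0.048, -0.078], [-0.078, 0.002, -0.997]]
force: [-0.3, -0.8, -0.7]
gripper_width: 45.4
```

Call:
{"name": "arm_command", "arguments": {
  "targets": [
    [0,[0.8,-0.45,-0.13],[0.03,0.22,0.16]],
    [0,[0.78,-0.45,-0.12],[0.02,0.22,0.17]],
    [0,[0.79,-0.47,-0.1],[0.03,0.22,0.17]],
    [0,[0.77,-0.48,-0.09],[0.03,0.22,0.2]],
    [0,[0,0,0],[0,0,0]],
    [0,[0,0,0],[0,0,0]],
    [0,[0,0,0],[0,0,0]]
  ]
}}

```text
t: 30.45
eef_pos: [461.6, 359.6, 118.2]
eef_rot: [[0.107, 0.994, -0.004], [0.994, -0.107, -0.002], [-0.003, -0.003, -1.0]]
force: [0.1, -0.9, 0.5]
gripper_width: 45.3
```

Run:
```python
from h import *
d=look("w16",thr=180)
C=cloud(d)
b=(abs(C[...,2]-50)<5)&(abs(C[...,0]-465)<60)&(abs(C[...,1]-361)<50)
P=C[b];print(b.sum(),cv2.minAreaRect(P[:,:2].astype(np.float32)),np.median(P[:,2]),np.argwhere(b).mean(0))
b=(abs(C[...,2]-22)<4)&(abs(C[...,0]-465)<70)&(abs(C[...,1]-361)<50)
P=C[b];print(b.sum(),cv2.minAreaRect(P[:,:2].astype(np.float32)),np.median(P[:,2]))
```

```text
30.5 [461.9 359.5 118.5] [ 0.108  0.994 -0.002] 45.6 [0.3 0.  0.6]
(array([276., 204.]), array([460.4, 350.3]), 98.6, 42.3, np.float32(173.8), [])
512 ((462.0450439453125, 356.9595947265625), (27.691184997558594, 13.710952758789062), 83.49222564697266) 50.14502972586814 [213.35546875 276.66992188]
2646 ((461.8156433105469, 356.7522277832031), (30.550846099853516, 96.2432861328125), 82.38146209716797) 22.146678222999043
```

View pics/w16.png

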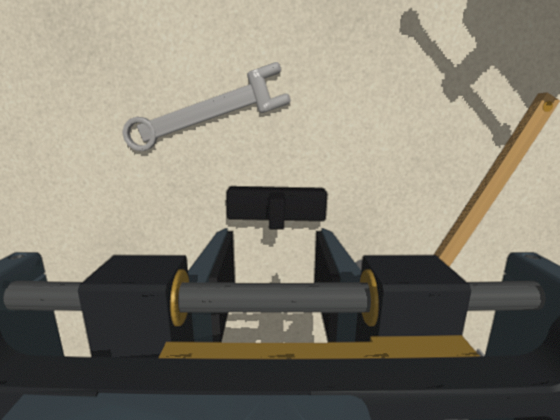

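Call:
{"name": "arm_command", "arguments": {
  "targets": [
    [0,[-0.09,0.03,0.9],[0,0,0.26]],
    [0,[0,0,0.9],[0,0,0]],
    [0,[0,0,0.9],[0,0,0]],
    [0,[0,0,0.8],[0,0,0]],
    [0,[0,0,0.45],[0,0,0]],
    [0,[0,0,0],[0,0,0]],
    [0,[0,0,0],[0,0,0]]
  ]
}}

```text
t: 31.08
eef_pos: [462.5, 356.6, 0.2]
eef_rot: [[0.131, 0.991, -0.003], [0.991, -0.131, -0.002], [-0.002, -0.003, -1.0]]
force: [0.1, 0.0, 0.0]
gripper_width: 45.7
```

Call:
{"name": "arm_command", "arguments": {
  "targets": [
    [-1,[0,0,0],[0,0,0]],
    [-1,[0,0,0],[0,0,0]],
    [-1,[0,0,0],[0,0,0]],
    [-1,[0,0,0],[0,0,0]],
    [-1,[0,0,0],[0,0,0]],
    [-1,[0,0,0],[0,0,0]],
    [-1,[0,0,0],[0,0,0]],
    [-1,[0,0,0],[0,0,0]]
  ]
}}

```text
t: 31.75
eef_pos: [462.5, 357.9, 1.3]
eef_rot: [[0.13, 0.992, -0.001], [0.992, -0.13, -0.0], [-0.0, -0.001, -1.0]]
force: [0.1, -1.6, 2.2]
gripper_width: 14.3
```

Run:
```python
from h import *
s=sense();print(s["eef_pos"],s["gripper_width"])
a,b=plan([465,345,110],Rh(83),-1,step=29)
p=t2w(150,0,64);print(p)
plan(p,Rh(TH),-1,a,b,step=29)
```

```text
[462.54311739 357.9237541    1.31155206] 14.284119044144473
[[-1,[-0.1,0.03,-0.91],[0.0,0.0,-0.02]],[-1,[-0.11,0.04,-0.9],[-0.01,0.0,-0.03]],[-1,[-0.1,0.03,-0.91],[0.0,0.0,-0.02]],[-1,[-0.11,0.03,-0.9],[0.0,0.0,-0.02]]]
end [464.9 344.9 109.9] 4
[620.31133163 146.01882126  64.        ]
[[-1,[-0.66,0.66,0.17],[0.0,0.0,-0.29]],[-1,[-0.68,0.65,0.17],[0.0,0.0,-0.28]],[-1,[-0.69,0.62,0.17],[0.0,0.0,-0.29]],[-1,[-0.71,0.61,0.17],[0.0,0.0,-0.28]],[-1,[-0.72,0.6,0.17],[0.0,0.0,-0.29]],[-1,[-0.74,0.57,0.17],[0.0,0.0,-0.29]],[-1,[-0.75,0.55,0.17],[0.0,0.0,-0.28]],[-1,[-0.77,0.54,0.17],[0.0,0.0,-0.29]],[-1,[-0.78,0.52,0.17],[0.0,0.0,-0.28]]]
end [620.4 146.   64. ] 9
```

Call:
{"name": "arm_command", "arguments": {
  "targets": [
    [-1,[-0.1,0.03,-0.9],[0,0,-0.02]],
    [-1,[-0.11,0.04,-0.9],[0,0,-0.03]],
    [-1,[-0.1,0.03,-0.9],[0,0,-0.02]],
    [-1,[-0.11,0.03,-0.9],[0,0,-0.02]],
    [-1,[-0.66,0.66,0.17],[0,0,-0.29]],
    [-1,[-0.68,0.65,0.17],[0,0,-0.28]],
    [-1,[-0.69,0.62,0.17],[0,0,-0.29]],
    [-1,[-0.71,0.61,0.17],[0,0,-0.28]],
    [-1,[-0.72,0.6,0.17],[0,0,-0.29]],
    [-1,[-0.74,0.57,0.17],[0,0,-0.29]]
  ]
}}

```text
t: 32.58
eef_pos: [568.4, 211.1, 77.3]
eef_rot: [[-0.029, 1.0, -0.003], [1.0, 0.029, -0.0], [-0.0, -0.003, -1.0]]
force: [0.5, 0.4, -2.0]
gripper_width: 14.2
```

Call:
{"name": "arm_command", "arguments": {
  "targets": [
    [-1,[-0.75,0.55,0.17],[0,0,-0.28]],
    [-1,[-0.77,0.54,0.17],[0,0,-0.29]],
    [-1,[-0.78,0.52,0.17],[0,0,-0.28]],
    [-1,[0,0,0],[0,0,0]],
    [-1,[0,0,0],[0,0,0]],
    [-1,[0,0,0],[0,0,0]]
  ]
}}

```text
t: 33.08
eef_pos: [619.3, 146.1, 62.2]
eef_rot: [[-0.101, 0.995, -0.004], [0.995, 0.101, 0.0], [0.0, -0.004, -1.0]]
force: [0.6, 0.6, -2.1]
gripper_width: 13.8
```

Run:
```python
from h import *
d=look("w17");s=sense();print(w2t(s["eef_pos"]),s["eef_rot"].round(3))
d2=cam("scene");save(cv2.resize(d2["img"][150:330,250:450],None,fx=4,fy=3.3,interpolation=cv2.INTER_CUBIC),"scene3c")
```

```text
33.1333 [619.2 146.6  62.5] [-0.102  0.995  0.   ] 13.6 [-0.3  0.4 -2. ]
(array([181.,  20.]), array([540.7, 279.8]), 58.2, 37.1, np.float32(11.4), [array([517.1, 275. ]), array([516.4, 275.6])])
[150.69332825   1.0135299   62.52366086] [[-0.102  0.995 -0.003]
 [ 0.995  0.102  0.   ]
 [ 0.    -0.003 -1.   ]]
```

View pics/w17.png

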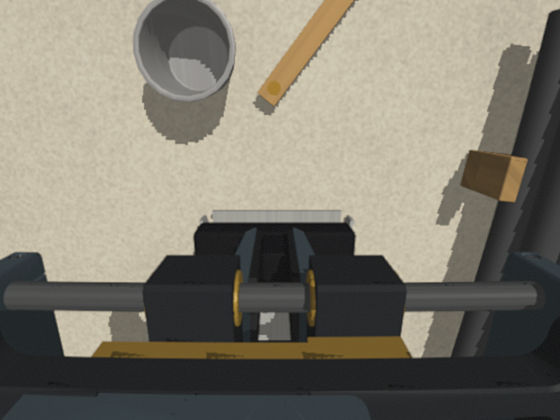

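View pics/scene3c.png

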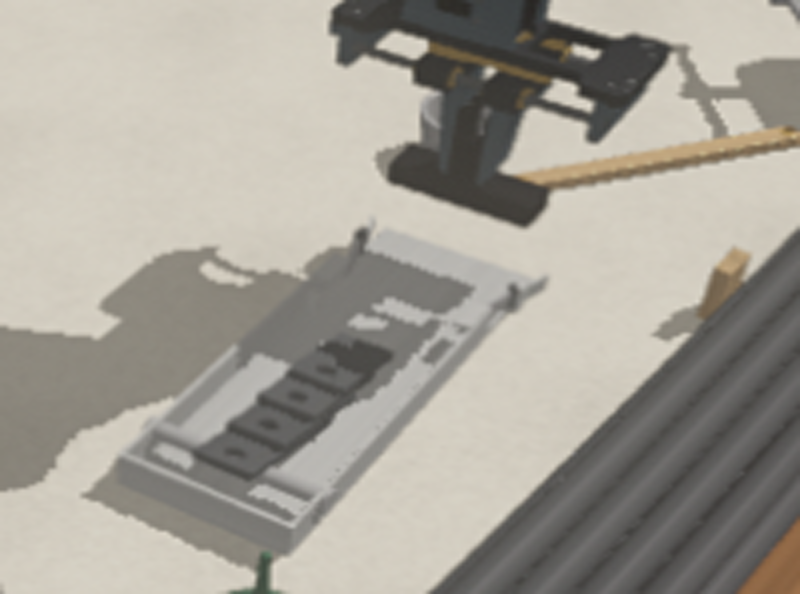

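Call:
{"name": "arm_command", "arguments": {
  "targets": [
    [-1,[-0.13,0.02,0.6],[0,0,0]],
    [-1,[-0.13,0,0.6],[0,0,0]],
    [-1,[0,0,0.5],[0,0,0]],
    [-1,[0,0,0.17],[0,0,0]],
    [-1,[0,0,0],[0,0,0]],
    [-1,[0,0,0],[0,0,0]]
  ]
}}

```text
t: 33.68
eef_pos: [621.5, 139.1, 7.3]
eef_rot: [[-0.103, 0.995, -0.001], [0.995, 0.103, 0.0], [0.0, -0.001, -1.0]]
force: [-0.1, -0.4, -2.1]
gripper_width: 13.8
```

Run:
```python
from h import *
d=look("w18");s=sense();print(w2t(s["eef_pos"]),s["eef_rot"].round(3))
```

```text
33.7333 [621.8 139.    7.5] [-0.102  0.995  0.   ] 14.1 [ 0.5  0.5 -2.4]
[142.89121124  -0.75304944   7.50935961] [[-0.102  0.995 -0.   ]
 [ 0.995  0.102  0.   ]
 [ 0.    -0.    -1.   ]]
```

View pics/w18.png

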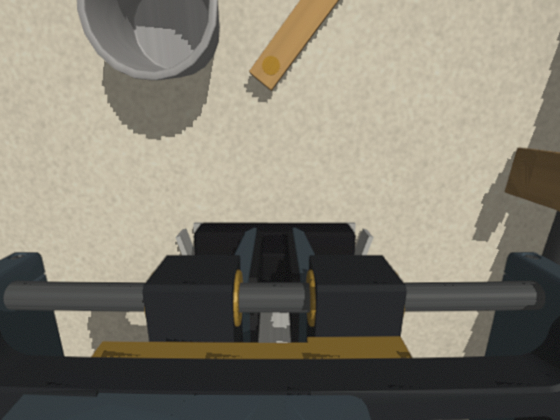

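Call:
{"name": "arm_command", "arguments": {
  "targets": [
    [-1,[0,0,0.06],[0,0,0]],
    [-1,[0,0,0],[0,0,0]],
    [-1,[0,0,0],[0,0,0]]
  ]
}}

```text
t: 33.98
eef_pos: [621.7, 138.5, 5.3]
eef_rot: [[-0.102, 0.995, -0.001], [0.995, 0.102, 0.0], [0.0, -0.001, -1.0]]
force: [0.2, -0.6, -1.0]
gripper_width: 13.7
```

Call:
{"name": "arm_command", "arguments": {
  "targets": [
    [-1,[0,0,0.03],[0,0,0]],
    [-1,[0,0,0],[0,0,0]]
  ]
}}

```text
t: 34.15
eef_pos: [621.7, 138.5, 5.2]
eef_rot: [[-0.101, 0.995, -0.001], [0.995, 0.101, 0.0], [0.0, -0.001, -1.0]]
force: [-0.9, 1.2, 4.3]
gripper_width: 13.6
```

Call:
{"name": "arm_command", "arguments": {
  "targets": [
    [-1,[-0.2,0,0],[0,0,0]],
    [-1,[-0.2,0,0],[0,0,0]],
    [-1,[-0.2,0,0],[0,0,0]],
    [-1,[0,0,0],[0,0,0]]
  ]
}}

```text
t: 34.48
eef_pos: [624.0, 119.8, 5.2]
eef_rot: [[-0.1, 0.995, -0.0], [0.995, 0.1, 0.001], [0.001, -0.0, -1.0]]
force: [-1.4, 1.7, 6.9]
gripper_width: 13.5
```

Call:
{"name": "arm_command", "arguments": {
  "targets": [
    [-1,[-0.2,0,0],[0,0,0]],
    [-1,[-0.2,0,0],[0,0,0]],
    [-1,[-0.2,0,0],[0,0,0]],
    [-1,[0,0,0],[0,0,0]]
  ]
}}

```text
t: 34.82
eef_pos: [625.8, 103.5, 5.3]
eef_rot: [[-0.1, 0.995, -0.0], [0.995, 0.1, 0.003], [0.003, 0.0, -1.0]]
force: [-1.6, 4.9, 6.5]
gripper_width: 13.6
```

Call:
{"name": "arm_command", "arguments": {
  "targets": [
    [-1,[-0.2,0,0],[0,0,0]],
    [-1,[-0.2,0,0],[0,0,0]],
    [-1,[-0.2,0,0],[0,0,0]],
    [-1,[0,0,0],[0,0,0]]
  ]
}}

```text
t: 35.15
eef_pos: [627.8, 84.8, 5.3]
eef_rot: [[-0.1, 0.995, 0.0], [0.995, 0.1, 0.002], [0.002, 0.001, -1.0]]
force: [-1.4, 4.4, 6.2]
gripper_width: 13.8
```

Call:
{"name": "arm_command", "arguments": {
  "targets": [
    [-1,[-0.2,0,0],[0,0,0]],
    [-1,[-0.2,0,0],[0,0,0]],
    [-1,[-0.1,0,0],[0,0,0]],
    [-1,[0,0,0],[0,0,0]]
  ]
}}

```text
t: 35.48
eef_pos: [629.3, 70.2, 5.3]
eef_rot: [[-0.1, 0.995, 0.0], [0.995, 0.1, 0.002], [0.002, 0.001, -1.0]]
force: [0.1, 4.3, 6.9]
gripper_width: 13.8
```

Call:
{"name": "arm_command", "arguments": {
  "targets": [
    [-1,[-0.1,0,0],[0,0,0]],
    [-1,[-0.07,0,0],[0,0,0]],
    [-1,[0,0,0],[0,0,0]]
  ]
}}

```text
t: 35.73
eef_pos: [630.0, 64.8, 5.2]
eef_rot: [[-0.101, 0.995, 0.001], [0.995, 0.101, 0.001], [0.001, 0.001, -1.0]]
force: [-0.5, 2.2, 5.8]
gripper_width: 13.8
```

Call:
{"name": "arm_command", "arguments": {
  "targets": [
    [-1,[-0.05,0,0],[0,0,0]],
    [-1,[0,0,0],[0,0,0]]
  ]
}}

```text
t: 35.9
eef_pos: [630.1, 63.9, 5.2]
eef_rot: [[-0.101, 0.995, 0.0], [0.995, 0.101, 0.002], [0.002, 0.001, -1.0]]
force: [-0.4, 5.8, 6.1]
gripper_width: 13.8
```

Force dropped as the catches sprung in (2.2 N), now rising; push a little further to the stop.

Call:
{"name": "arm_command", "arguments": {
  "targets": [
    [-1,[-0.05,0,0],[0,0,0]],
    [-1,[0,0,0],[0,0,0]]
  ]
}}

```text
t: 36.07
eef_pos: [630.1, 63.8, 5.3]
eef_rot: [[-0.1, 0.995, 0.0], [0.995, 0.1, 0.004], [0.004, 0.001, -1.0]]
force: [-1.0, 9.3, 6.0]
gripper_width: 13.9
```

Call:
{"name": "arm_command", "arguments": {
  "targets": [
    [-1,[-0.05,0,0],[0,0,0]],
    [-1,[0,0,0],[0,0,0]]
  ]
}}

```text
t: 36.23
eef_pos: [630.0, 63.7, 5.3]
eef_rot: [[-0.1, 0.995, 0.0], [0.995, 0.1, 0.007], [0.007, 0.001, -1.0]]
force: [-0.6, 13.3, 7.4]
gripper_width: 13.8
```

Call:
{"name": "arm_command", "arguments": {
  "targets": [
    [-1,[0.12,0,-0.04],[0,0,0]],
    [-0.2,[0,0,0],[0,0,0]],
    [-0.2,[0,0,0],[0,0,0]],
    [-0.2,[0,0,0],[0,0,0]],
    [-0.2,[0,0,0],[0,0,0]],
    [-0.2,[0,0,-0.3],[0,0,0]],
    [-0.2,[0,0,-0.8],[0,0,0]],
    [-0.2,[0,0,-0.9],[0,0,0]],
    [-0.2,[0,0,-0.9],[0,0,0]],
    [-0.2,[0,0,-0.9],[0,0,0]]
  ]
}}

```text
t: 37.07
eef_pos: [629.2, 63.2, 121.1]
eef_rot: [[-0.101, 0.995, -0.002], [0.995, 0.101, -0.0], [-0.0, -0.002, -1.0]]
force: [0.4, 0.0, -0.6]
gripper_width: 36.6
```

Call:
{"name": "arm_command", "arguments": {
  "targets": [
    [-0.2,[-0.6,0,-0.9],[0,0,0]],
    [-0.2,[-0.6,0,-0.9],[0,0,0]],
    [-0.2,[-0.6,0,0],[0,0,0]],
    [-0.2,[0,0,0],[0,0,0]],
    [-0.2,[0,0,0],[0,0,0]]
  ]
}}

```text
t: 37.48
eef_pos: [634.7, 9.1, 173.8]
eef_rot: [[-0.1, 0.995, -0.001], [0.995, 0.1, 0.0], [0.0, -0.001, -1.0]]
force: [0.5, 0.6, -0.9]
gripper_width: 36.3
```

Run:
```python
from h import *
d=look("w19");C=cloud(d);trayfit(C,TO,TH,0)
T=w2t(C)
for z,t in((54,4),(26,4)):
    b=(abs(T[...,2]-z)<t)&(T[...,0]>45)&(T[...,0]<95)&(abs(T[...,1])<50)&(d["img"].max(2)<70)
    P=T[b];print(b.sum(),cv2.minAreaRect(P[:,:2].astype(np.float32)),np.median(P[:,2]))
save(cv2.resize(d["img"][60:240,180:370],None,fx=4,fy=3.3,interpolation=cv2.INTER_CUBIC),"w19c")
```

```text
37.5333 [634.3   9.9 173. ] [-0.101  0.995  0.001] 36.2 [0.4 0.2 0.3]
(array([274., 140.]), array([627.6,  61.3]), 96.3, 33.4, np.float32(6.4), [])
tray [635.2  -2.4] 95.81 halfw 51.3 head 0.023663172203896465 rod nan (np.int64(233), np.int64(236), np.int64(326), np.int64(0))
419 ((67.49958801269531, 0.0653843879699707), (13.534943580627441, 27.642662048339844), 89.509521484375) 54.116825182240746
1765 ((67.04507446289062, 0.7018280029296875), (90.54051208496094, 29.200157165527344), 89.81956481933594) 26.111070113575067
```

View pics/w19.png

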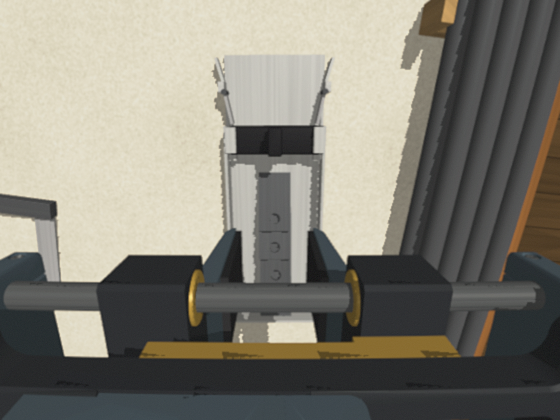

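View pics/w19c.png

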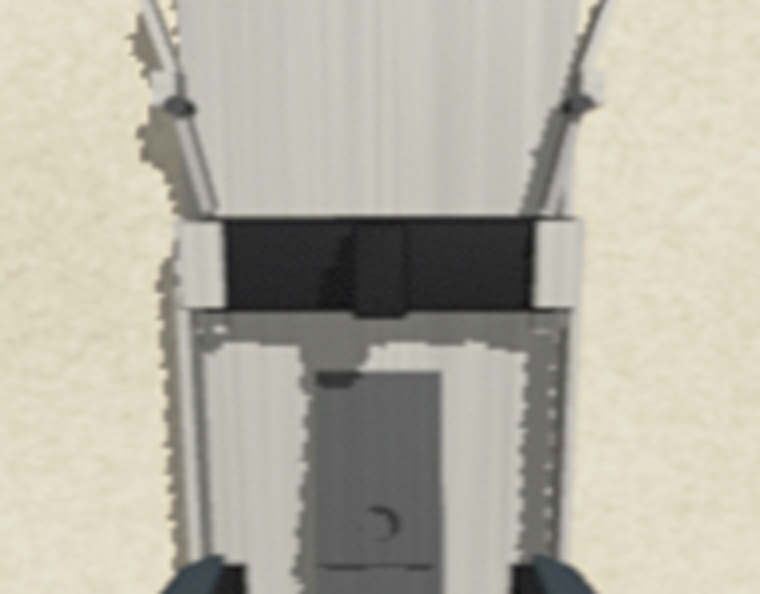

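Run:
```python
from h import *
d2=cam("scene");save(cv2.resize(d2["img"][190:330,250:410],None,fx=5,fy=4,interpolation=cv2.INTER_CUBIC),"scene4c")
save(cam("top")["img"],"top4")
```

```text
(no output)
```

View pics/scene4c.png

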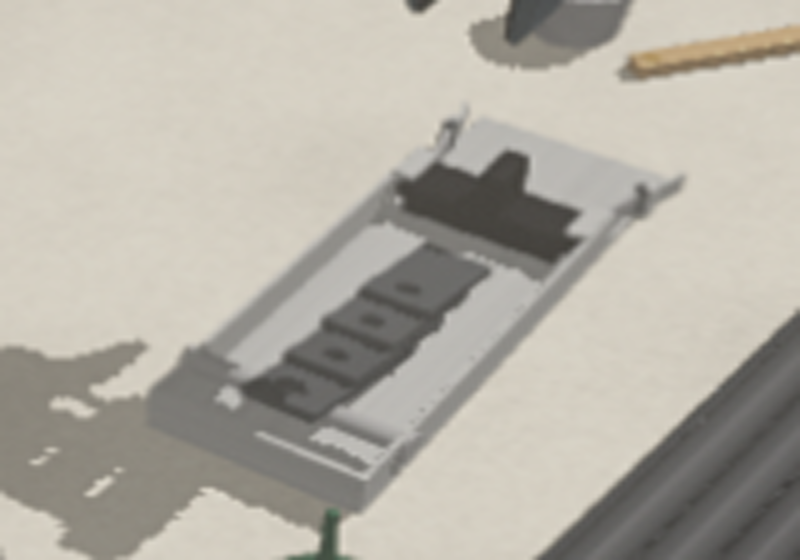

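The fan is intact, straight and centred, and the block is home with both catches in behind it. I'm handing it in.

```bash
python3 -c "
from cell import job;print(job.job_done())"
```

```text
the job is handed in; nothing more can be done
None
```

The four levers lie fanned in the tray from longest to shortest, eyes up. The end block is home, and I handed the job in at about 38 s; no verdict was reported.

**Levers:** After each release I measured the feet at about x = -44.6, -18.8, +5 and +28 mm along the tray. The tilts I measured after release were about 0.33 rad for the longest and 0.30 rad for the second. The two shorter ones I set down at about 0.29 and 0.27 rad. The last pictures show all four straight and centred.

**End block:** The sliding force dropped to about 2 N as the block came home, then rose to 13 N against the stops. The last wrist view puts it at x about 67.0–67.5 mm and y about 0.1–0.7 mm, on the floor. Both catches are sloped in behind it. The catch angles themselves can't be read from here, so that is judged from the picture only.

**Failed or disagreeing checks:**
- **First grasp missed:** My first grasp of the longest lever closed on air and moved nothing. The real fingertips end about 25 mm short of the reported TCP. I confirmed this with two cameras and by touching the bench, then corrected for it.
- **Cameras disagreed:** The top and wrist cameras put the tray about 4 mm apart sideways. I used the wrist camera, because it agreed with where the jaws closed on the levers.
- **Other items not measured:** I did not re-measure the positions of the other things on the bench at the end. I saw none of them disturbed in the pictures I looked at.

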